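# Lock a test tile upright in the hooked rack with a wedge

### The arm

A 6-joint arm with a two-finger parallel gripper is mounted at the origin on the work surface. World frame = base frame: x ahead of the robot, y to its left, z up, the work surface at z = 0. Lengths are in m, angles in rad, forces in N, time in s.
With the tool pointing down it reaches from about 0.35 to 0.975 m from the base axis. Payload 4.9 kg.
Tool frame: the origin (TCP) lies at the very end of the fingers, on their centre line; the grasp point (between the pads) lies 19 mm behind it; x points along the fingers, y is the direction in which the jaws open and shut, and the axes are right-handed (so a half turn about x gives the same grasp; the last joint's range is limited). The gripper opens to 85 mm and grips with 20 to 120 N. Pads are 22 mm wide; open, the fingers measure 114 mm over their backs; the gripper's body (76 mm by 85 mm) begins 54 mm behind the grasp point. The pads swing forward as they close: fully open they stand 13 mm farther back than shut.
Start: joints at [-1.466, 0.053, 1.613, -0, 1.476, -0.119], TCP at [0.139, -0.609, 0.21] pointing down, gripper open.
Joint ranges: [-3.01, 3.01], [-1.01, 2.22], [0.06, 2.58], [-1.02, 4.17], [0.09, 2.62], [-3.14, 3.14]. Speed limits (rad/s): [2.57, 2.57, 3.14, 3.14, 3.14, 3.14].

### API

Orientations are given as a rotation vector (axis times angle).
In Python, from station import ctrl, get_image, calibration, finish_job, search_frame, cut_out, mark_of gives the robot as it stands. The module is installed in compiled form; this text tells all that it offers.
- The arm moves only by the tool arm_command, never from a script. Its argument "plan" is a list that holds one entry, the list of rows, each a list of 7 numbers: the shift along the tool's x, y, z in m, then the turn, a rotation vector about the tool's x, y, z in degrees, then the finger opening in m, from 0 to 0.0854. A call has 1 to 20 rows; each row shifts and turns the pose as measured when the row begins, along the tool's axes as they then stand; what a row does not reach is not made up. A row lasts 1/12 s, in which the tool goes at most 41.7 mm and 7.16 degrees, less where a joint would pass 70% of its speed; a pose out of reach is approached as far as the arm can. A call with a gripper value outside its range is refused whole. The fingers move at their own pace and stop on an object; "squeeze" is the grip in N (left out, the last holds). Time passes only in rows, so rows that do not move let the fingers close. It gives the time, the measured TCP pose, the force and the opening at its end, in the units of the state.
- ctrl.get_obs(): the state, without advancing time (a new reading comes with each control period).
- get_image(name): name is "scene" or "side" or "wrist"; returns the picture (480x640x3 uint8, red, green, blue); there is no depth.
- calibration(name): a dict with "fx", "fy", "cx", "cy" (pixels), "cam_to_world" (4x4, takes a point from camera to world coordinates); the wrist camera has in their place "hand_eye" (4x4, takes a point from camera to tool coordinates, whose origin is the TCP and whose axes are the tool frame's). Camera axes: x right, y down, z forward; pixel columns grow to the right and rows downward; lengths in m; the calibration is good to about 2 mm. A picture is of the moment at which its call begins: read the wrist's pose just before it. calibration takes no time and is no camera call.
- finish_job(): hands the job in, once; it reports no verdict.
Trained networks look in the newest picture that a camera, given by its name, has taken for a name from the list of things; names that differ only in an ending like _2 or _b are one class to them, and where a whole thing is asked for, a point or a joint stands for the part that bears it (a point fixed in the world has none). Each returns a list of dicts, best first, with "conf" (0 to 1); they miss things now and then, are a little off and sometimes report something else, mostly with a low value. They report only what shows in the picture. A call takes as long as a camera call. They do not tell look-alikes from the thing itself.
- search_frame(camera, thing): "at" ([x, y, z] in m, in the coordinates of the camera as it stood for that picture, good to about 4 mm: the middle of the surface that is visible of it).
- cut_out(camera, thing): "mask" (480x640 bool, what is visible of it).
- mark_of(camera, thing): "at" ([x, y, z] in m, in the coordinates of the camera as it stood for that picture, good to about 4 mm: a listed point, or the origin of a listed thing).
The state is a dict: "t": time; "q": joint angles; "dq": joint speeds; "effort": joint torques, N m; "tool_pos": TCP position; "tool_rot": TCP orientation; "contact_force": force on the tool from outside, world axes, zero at the start; "wrist_torque": the same for the moment, N m; "opening": finger opening in m.
Only numpy, scipy, OpenCV 4.12 (cv2) and the standard library are available. Lean on these libraries where they do the work, as an engineer would, in place of code of your own. Each camera call takes 0.05 s, during which the arm holds its last target. There are 200 camera calls.

### The job

Load the oblong clay tile into the wooden rack: first lean it on the sloping rest and let go so that you can take it again by its top edge, then set its lower edge tilted into the groove of the rack and straighten it so that it stands upright against the two posts with its top corners under their hooks. Then drive the wooden wedge, thin end first, between the tile and the slanted rail until it is tight, let go, and leave the other things on the bench where they are.

Things in the scene. Friction and masses are not known exactly. Their poses are not given: they have to be found in the camera images.
- tile: Oblong flat terracotta tile 84 x 66 x 8 mm, 110 g, not the smaller square one. Origin at its centre; x along the 84 mm side, y along the 66 mm side, z through the thickness; ends and faces alike. Starts flat on the plaster block, its x about along the block's, underside 24 mm above the bench; its long sides overhang the block by 16 mm each, so fingers can take them.
- block: Fixed plaster block 66 (x) x 34 (y) x 24 mm high under the tile at the start. Origin at the centre of its underside.
- rest: Fixed wooden sloping rest, 78 (x) x 50 (y) x 76 mm high. Origin on its underside, z up. Two rails 8 mm wide, centred at y = +21 and -21 mm (34 mm free between them, for a finger), slope at 45 degrees: foot at +x, rising towards -x, so the face looks to +x (towards the robot) and up. The tile overhangs the rails by 8 mm at its top and sides.
- rest_foot (a point): Foot of the rest's slope (35, 0, 22 mm from its origin), axes as the rest's. A lip 12 mm high, square to the slope, stops the tile's lower 66 mm edge here. A tile let go on the slope stays there, by friction or on the lip.
- rest_lie (a point): Point in the rest (8.1, 0, 54.5 mm from its origin) where the tile's centre lies when the tile is on the slope, its lower edge on the lip and its 84 mm side up the slope. Axes as the rest's.
- rack: Fixed wooden rack, base 20 mm high, x -52 to 20, y -108 to 46 mm. Origin on its underside, z up; posts at the back (+x), rail in front (-x). Groove along y for the tile's lower 66 mm edge: x = -12 to 0, floor z = 8, mouth z = 20, front edge chamfered 3 mm, y from -36 to 46. A steel cheek (y = 35 to 41, x = -6 to 20, z to 60) stops the tile's side at +y.
- rack_hook (a point): In the rack at (-6, 0, 96 mm): midway between the tips of the hooks. Two steel posts at |y| = 25 to 35 mm (50 mm free between) have front faces at x = 0; hooks on top reach forward to x = -6, underside z = 96, top z = 101. They stop a tile coming straight down: it goes in with its top tilted to -x by 8 to 18 degrees, foot on the groove's floor, and is then straightened.
- rack_rail (a point): In the rack at (-26.9, 0, 50 mm): middle of the upper inner edge of the wooden rail, z = 20 to 50, y = -25 to 25, 14 mm thick. Its inner face is slanted 7 degrees in plan: x = -30 at y = -25, x = -23.9 at y = 25, so the gap to the seated tile's front face (x = -8) narrows from 22 to 15.9 mm towards +y. The wedge enters from -y.
- rack_seat (a point): Point in the rack (-4, 0, 50 mm from its origin) where the seated tile's centre belongs: thickness along the rack's x, 84 mm side upright, back face on the posts, top 4 mm under the hooks. Axes as the rack's.
- rack_lock (a point): Point in the rack (-19.8, -34, 20 mm from its origin) where the wedge's origin lies when the wedge just becomes tight, its +x along the rack's +y. It slides on the base's top (z = 20) towards +y; driven tight it goes less than 2 mm farther. Axes as the rack's.
- wedge: Light wooden wedge 132 long, 40 mm high, 80 g, lying as it is used. Origin at the centre of its underside, x along it, thin end at x = 66, z up. Tail x = -66 to -4 parallel, 23.6 mm thick: grip there. From x = -4 to 66 it tapers 7 degrees to 15 mm: the face y = -11.8 is straight and goes against the tile, the other slants from y = 11.8 to 3.2. A push of 15-20 N on its tail end drives it tight; it stays.
- square_tile: Smaller square tile, 50 x 50 x 8 mm, origin at the centre of its underside. Leave it alone.
- strip: Straight wooden strip, 110 x 22 x 20 mm, not tapered, origin at the centre of its underside. Leave it alone.
- jar: Jar with a lid, 60 mm across, 75 mm high, origin at its foot. Leave it alone.
- mug: White mug, 80 mm across, 90 mm high, origin at its foot. Leave it alone.
- bowl: Blue bowl, 130 mm across, 60 mm high, origin at its foot. Leave it alone.
- kiln_post: Pale upright cylinder (kiln post), 36 mm across, 60 mm high, origin at its foot. Leave it alone.
There are look-alikes about, which are no part of the job. What is shaped like the wedge but orange or red is not meant.

How it is judged:
On the way, in this order (a step that is already met when the one before it is completed fails the run):
1. the tile leans on the slope of the rest, let go (distance between tile and rest_lie below 0.015 m and angle between the z axis of tile and the z axis of rest, either way round between 0.64 and 0.93 rad and contact force between tile and rest above 0.2 N and contact force between the fingers and tile below 0.1 N), for 0.2 s.
2. the tile stands upright in the groove against the posts, under the hooks, let go (x of tile in the frame of rack_seat between -0.0035 and 0.0035 m and y of tile in the frame of rack_seat between -0.006 and 0.006 m and z of tile in the frame of rack_seat between -0.003 and 0.003 m and angle between the z axis of tile and the x axis of rack, either way round below 0.07 rad and angle between the x axis of tile and the z axis of rack, either way round below 0.07 rad and contact force between the fingers and tile below 0.1 N), for 0.2 s.
At the end, for the whole second after the job is handed in: Tile centre within 3.5 mm (x), 6 mm (y), 3 mm (z) of rack_seat, upright and square within 4 degrees; wedge on the base, straight within 4 degrees, 12 mm short of to 30 mm past rack_lock, pressing the tile with over 1.5 N; both still and let go; listed bystanders moved under 30 mm (all of step 2 and contact force between wedge and tile above 1.5 N and y of wedge in the frame of rack_lock between -0.012 and 0.03 m and z of wedge in the frame of rack_lock between -0.003 and 0.004 m and angle between the x axis of wedge and the y axis of rack, either way round below 0.07 rad and linear speed of each of tile, wedge below 0.01 m/s and contact force between the fingers and wedge below 0.1 N); the robot touches nothing.
It fails at once if one of the bystanders (square tile, strip, jar, mug, bowl or kiln post) is moved by more than 30 mm (distance of any of square_tile, strip, jar, mug, bowl, kiln_post from where it was at the start of the episode above 0.03 m).
It also fails if it takes over 72 s, if anything falls off the work surface, if the arm or the gripper's body presses on something with over 40 N, if the wrist force passes 120 N, or if a joint passes its speed limit or range.

## Working session

There is one attempt and no reset: what is moved stays moved. The work goes in short steps, Python scripts to look and compute and a tool call to move; the robot and the scene stay as the last step left them, time stands still between calls to the robot, and variables do not carry over. Pictures are saved under pics/ and viewed, about 8 in all and at most 12, crops included, and the job is handed in when it is done.

Besides the shell and the picture viewer there is one more tool, called after "Call:" in YAML: its name, and indented under it one key for each argument. arm_command: Moves the arm, as the interface text tells. Its arguments: {"type":"object","properties":{"plan":{"type":"array","items":{"type":"array","items":{"type":"array","items":{"type":"number"}}}},"squeeze":{"type":"number"}},"required":["plan"]}

```bash
mkdir -p pics; python3 - <<'E'
from station import *
import cv2,numpy as np
o=ctrl.get_obs(); print({k:np.round(v,3).tolist() for k,v in o.items()})
for c in ("scene","side"):
    im=get_image(c); cv2.imwrite(f"pics/{c}0.png",im[:,:,::-1])
    K=calibration(c); T=np.array(K["cam_to_world"]); print(c,K["fx"],K["cx"],K["cy"],T.round(3).tolist())
    for n in ["tile","block","rest","rest_foot","rest_lie","rack","rack_hook","rack_rail","rack_seat","rack_lock","wedge"]:
        for d in mark_of(c,n)[:3]:
            p=np.array(d["at"]); w=T[:3,:3]@p+T[:3,3]
            print(n,round(d["conf"],2),w.round(4),(int(K["fx"]*p[0]/p[2]+K["cx"]),int(K["fy"]*p[1]/p[2]+K["cy"])))
print(calibration("wrist"))
E
```

```text
{'t': 0.0, 'q': [-1.466, 0.053, 1.614, -0.0, 1.476, -0.119], 'dq': [-0.001, -0.0, 0.001, 0.002, 0.001, 0.002], 'effort': [-0.0, -39.368, -37.018, -0.0, 0.007, -0.0], 'tool_pos': [0.139, -0.609, 0.209], 'tool_rot': [2.104, 0.239, -2.104], 'contact_force': [-0.051, -0.194, -0.505], 'wrist_torque': [-0.062, 0.028, 0.001], 'opening': 0.085}
scene 478.2866114405837 312.28203687944097 234.75773993735447 [[-0.435, 0.49, -0.756, 1.258], [0.901, 0.224, -0.373, 0.342], [-0.014, -0.842, -0.539, 0.587], [0.0, 0.0, 0.0, 1.0]]
block 0.63 [ 5.023e-01  2.997e-01 -3.000e-04] (470, 295)
rest_foot 0.69 [ 0.4314 -0.3066  0.0227] (223, 204)
rack 0.78 [ 0.643   0.0035 -0.0015] (297, 297)
rack_hook 0.96 [ 6.349e-01 -1.000e-04  9.380e-02] (295, 253)
rack_rail 0.72 [0.6117 0.0077 0.0497] (305, 267)
rack_rail 0.55 [6.339e-01 5.000e-04 9.400e-02] (296, 253)
rack_rail 0.34 [0.5022 0.3    0.0026] (471, 294)
rack_seat 0.75 [0.6434 0.0083 0.0491] (298, 276)
rack_lock 0.79 [ 0.6194 -0.0258  0.018 ] (288, 278)
wedge 0.97 [0.4619 0.0376 0.0011] (349, 251)
wedge 0.95 [ 0.4408 -0.1511 -0.0009] (277, 228)
wedge 0.86 [0.
[... 709 characters left out ...]
at 0.9 [0.6388 0.0078 0.0512] (265, 238)
rack_lock 0.67 [ 0.6206 -0.0221  0.0199] (283, 245)
wedge 0.93 [ 0.436  -0.1432  0.0037] (390, 263)
wedge 0.65 [ 4.617e-01  3.760e-02 -1.000e-04] (321, 310)
wedge 0.62 [ 0.3466  0.0922 -0.0059] (350, 365)
{'fx': 392.4857564603413, 'fy': 392.4857564603413, 'cx': 317.3405019258062, 'cy': 235.9832975092755, 'hand_eye': array([[-1.16237465e-03, -3.24168466e-01,  9.45998655e-01,
        -1.65514069e-01],
       [ 9.99997549e-01,  1.40601546e-03,  1.71052851e-03,
        -4.78929135e-04],
       [-1.88458813e-03,  9.45998324e-01,  3.24166037e-01,
        -8.39917315e-02],
       [ 0.00000000e+00,  0.00000000e+00,  0.00000000e+00,
         1.00000000e+00]])}
```

```bash
python3 - <<'E'
import cv2
a=cv2.imread("pics/scene0.png")[150:400,120:600]; cv2.imwrite("pics/s1.png",cv2.resize(a,(800,417),interpolation=3))
a=cv2.imread("pics/side0.png")[150:450,100:500]; cv2.imwrite("pics/s2.png",cv2.resize(a,(800,600),interpolation=3))
E
```

```text
(no output)
```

View pics/s1.png

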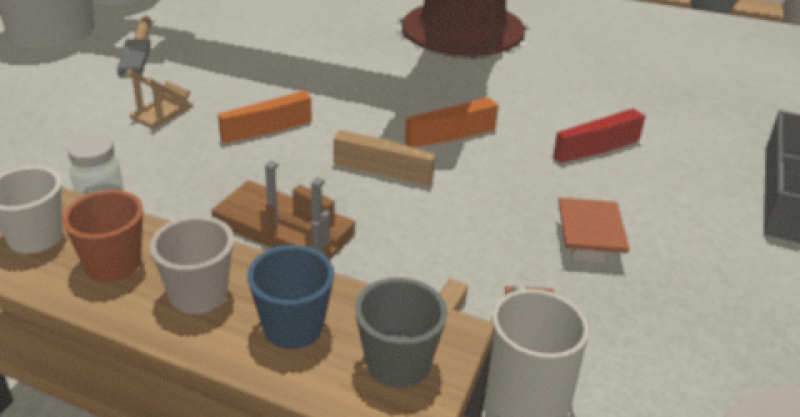

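View pics/s2.png

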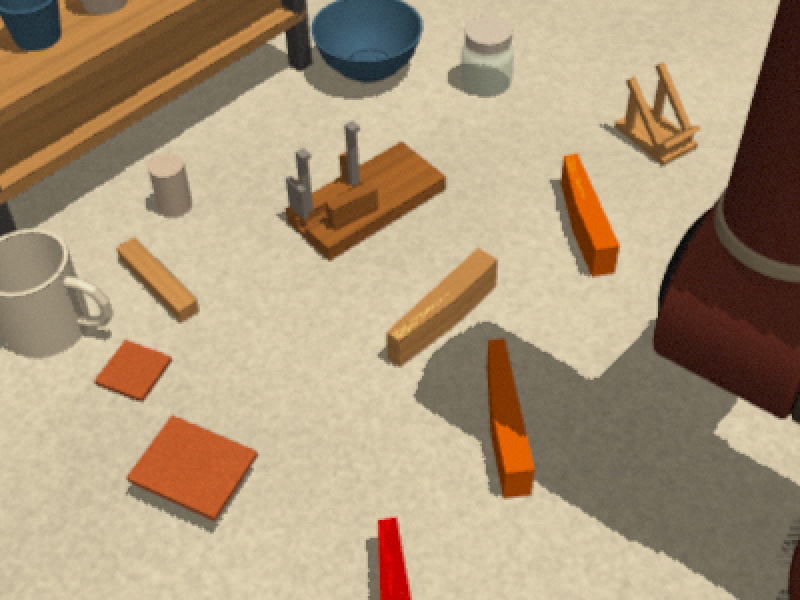

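Side crop: the oblong tile is at (193,467), with the smaller square one at (135,370). The plain wooden wedge is at (442,307), the strip at (157,278), the rack at (365,200) and the rest at (655,115). The wedge look-alikes I'm rejecting are orange at (590,215) and (510,420) and red at (393,560). My choices are the large tile and the uncoloured wedge, with a close check to come from the wrist camera.

```bash
cat > h.py <<'E'
from station import *
import numpy as np, cv2
from scipy.spatial.transform import Rotation as R
def pose():
    o=ctrl.get_obs(); return np.array(o["tool_pos"]),R.from_rotvec(o["tool_rot"])
def camT(c):
    K=calibration(c)
    if c!="wrist": return K,np.array(K["cam_to_world"])
    p,r=pose(); T=np.eye(4); T[:3,:3]=r.as_matrix(); T[:3,3]=p
    return K,T@np.array(K["hand_eye"])
def shot(c,name=None):
    K,T=camT(c); im=get_image(c)
    if name: cv2.imwrite(f"pics/{name}.png",im[:,:,::-1])
    return K,T,im
def marks(c,K,T,names,fn=mark_of,n=1):
    for nm in names:
        for d in fn(c,nm)[:n]:
            p=np.array(d["at"]); w=T[:3,:3]@p+T[:3,3]
            print(nm,round(d["conf"],2),w.round(4),(int(K["fx"]*p[0]/p[2]+K["cx"]),int(K["fy"]*p[1]/p[2]+K["cy"])))
def toplane(K,T,px,z):
    px=np.atleast_2d(np.asarray(px,float)); d=np.c_[(px[:,0]-K["cx"])/K["fx"],(px[:,1]-K["cy"])/K["fy"],np.ones(len(px))]@T[:3,:3].T
    return T[:3,3]+d*((z-T[2,3])/d[:,2])[:,None]
def proj(K,T,P):
    q=(np.atleast_2d(P)-T[:3,3])@T[:3,:3]; return np.c_[K["fx"]*q[:,0]/q[:,2]+K["cx"],K["fy"]*q[:,1]/q[:,2]+K["cy"]]
def rect(K,T,mask,z):
    c,_=cv2.findContours(mask.astype(np.uint8),0,2); c=max(c,key=cv2.contourArea)[:,0]
    P=toplane(K,T,c,z)[:,:2]; (cx,cy),(w,h),a=cv2.minAreaRect((P*1000).astype(np.float32))
    if w<h: w,h,a=h,w,a+90
    return round(cx,1),round(cy,1),round(w,1),round(h,1),round((a+90)%180-90,1)
def axes(tx,ty):
    tx=np.array(tx,float);tx/=np.linalg.norm(tx);ty=np.array(ty,float);ty-=tx*(ty@tx);ty/=np.linalg.norm(ty)
    return R.from_matrix(np.c_[tx,ty,np.cross(tx,ty)])
def rel(pt,rt):
    p,r=pose(); print("t",round(ctrl.get_obs()["t"],2),"F",np.round(ctrl.get_obs()["contact_force"],1),"open",round(ctrl.get_obs()["opening"],4),"at",p.round(4),"ax",r.as_matrix().T.round(3).tolist())
    print("turn deg(tool)",np.degrees((r.inv()*rt).as_rotvec()).round(2),"shift before turn mm",(r.inv().apply(np.array(pt)-p)*1000).round(1),"after turn",(rt.inv().apply(np.array(pt)-p)*1000).round(1))
E
python3 - <<'E'
from h import *
K,T,im=shot("side")
for n,z in(("tile",.032),("wedge",.04)):
    for d in cut_out("side",n)[:3]: print(n,round(d["conf"],2),rect(K,T,d["mask"],z))
a=np.radians(0)
rel([0.45,0.30,0.24],axes([0,0,-1],[0,-1,0]))
E
```

```text
tile 0.56 (497.9, 305.4, 87.0, 68.1, 17.2)
wedge 0.94 (305.2, 273.6, 110.5, 27.1, -37.0)
wedge 0.82 (426.7, -130.6, 162.5, 37.9, -36.7)
wedge 0.74 (450.9, 50.1, 153.0, 43.1, -88.1)
t 1.35 F [ 0.1  1.4 -0.2] open 0.0856 at [ 0.1387 -0.6094  0.2098] ax [[0.0, 0.0, -1.0], [0.222, -0.975, -0.0], [-0.975, -0.222, -0.0]]
turn deg(tool) [12.82 -0.    0.  ] shift before turn mm [ -30.2 -817.6 -505.4] after turn [ -30.2 -909.4 -311.3]
```

Call:
arm_command:
  plan:
    - [[0, 0, 0, 6.4, 0, 0, 0.085], [0, 0, 0, 6.4, 0, 0, 0.085], [-0.0035, -0.026, -0.026, 0, 0, 0, 0.085], [-0.0035, -0.026, -0.026, 0, 0, 0, 0.085], [-0.0035, -0.026, -0.026, 0, 0, 0, 0.085], [-0.0035, -0.026, -0.026, 0, 0, 0, 0.085], [-0.0035, -0.026, -0.026, 0, 0, 0, 0.085], [-0.0035, -0.026, -0.026, 0, 0, 0, 0.085], [-0.0035, -0.026, -0.026, 0, 0, 0, 0.085], [-0.0035, -0.026, -0.026, 0, 0, 0, 0.085], [-0.0035, -0.026, -0.026, 0, 0, 0, 0.085], [-0.0035, -0.026, -0.026, 0, 0, 0, 0.085], [-0.0035, -0.026, -0.026, 0, 0, 0, 0.085], [-0.0035, -0.026, -0.026, 0, 0, 0, 0.085], [0, 0, 0, 0, 0, 0, 0.085]]

```text
t: 2.6
tool_pos: [0.4665, -0.2889, 0.2541]
tool_rot: [-2.217, 0.023, 2.208]
contact_force: [-0.5, 0.1, 0.7]
opening: 0.085
```

```bash
python3 - <<'E'
from h import *
K,T,im=shot("wrist","w1")
marks("wrist",K,T,["rest","rest_foot","rest_lie","rack","rack_hook","rack_lock","rack_seat","rack_rail","wedge"],n=2)
rel([0.53,-0.02,0.25],axes([0,0,-1],[0,-1,0]))
E
```

```text
rest 0.61 [ 4.652e-01 -3.078e-01 -4.000e-04] (334, 185)
rest_foot 0.94 [ 0.4297 -0.306   0.021 ] (333, 222)
rest_lie 0.72 [ 0.4595 -0.3112  0.0567] (340, 203)
rack 0.58 [ 0.6403 -0.0022  0.0019] (7, 7)
rack 0.41 [ 0.4604  0.0312 -0.0016] (23, 195)
rack_lock 0.76 [ 0.6157 -0.0295  0.0193] (30, 32)
rack_rail 0.56 [ 0.4586  0.0359 -0.003 ] (20, 196)
wedge 0.89 [ 0.4406 -0.1457  0.0012] (187, 210)
wedge 0.86 [ 4.621e-01  3.550e-02 -1.000e-04] (18, 193)
t 3.1 F [-0.1  0.2  0.1] open 0.0851 at [ 0.4621 -0.2938  0.2528] ax [[0.001, -0.003, -1.0], [-0.028, -1.0, 0.003], [-1.0, 0.028, -0.001]]
turn deg(tool) [-1.58 -0.06 -0.15] shift before turn mm [   2.1 -275.6  -60.3] after turn [   2.8 -273.8  -67.9]
```

Call:
arm_command:
  plan:
    - [[0, -0.036, -0.009, -0.2, 0, 0, 0.085], [0, -0.036, -0.009, -0.2, 0, 0, 0.085], [0, -0.036, -0.009, -0.2, 0, 0, 0.085], [0, -0.036, -0.009, -0.2, 0, 0, 0.085], [0, -0.036, -0.009, -0.2, 0, 0, 0.085], [0, -0.036, -0.009, -0.2, 0, 0, 0.085], [0, -0.036, -0.009, -0.2, 0, 0, 0.085], [0, -0.025, -0.009, 0, 0, 0, 0.085], [0, 0, 0, 0, 0, 0, 0.085]]

```text
t: 3.85
tool_pos: [0.5409, -0.0142, 0.2515]
tool_rot: [-2.216, 0.025, 2.21]
contact_force: [-0.3, -0.7, -1.3]
opening: 0.0848
```

```bash
python3 - <<'E'
from h import *
K,T,im=shot("wrist","w2"); np.savez("w2",T=T)
marks("wrist",K,T,["rack","rack_hook","rack_lock","rack_seat","rack_rail","wedge"])
for d in cut_out("wrist","wedge")[:2]: print(d["conf"],rect(K,T,d["mask"],.04),rect(K,T,d["mask"],.0))
a=cv2.imread("pics/w1.png"); b=cv2.imread("pics/w2.png")
cv2.imwrite("pics/w12.png",np.hstack([cv2.resize(a[80:330,200:440],(400,416)),cv2.resize(b,(400,300))[:,:] if 0 else cv2.resize(b[0:416,120:520],(400,416))]))
rel([0.45,0.30,0.22],axes([0,0,-1],[np.sin(np.radians(17)),-np.cos(np.radians(17)),0]))
E
```

```text
rack 0.57 [ 6.389e-01 -4.000e-04  2.200e-03] (300, 87)
rack_hook 0.87 [0.6364 0.0057 0.0962] (288, 86)
rack_lock 0.76 [ 0.6173 -0.0307  0.0214] (332, 110)
rack_seat 0.82 [0.6375 0.0073 0.0525] (289, 87)
rack_rail 0.85 [0.6148 0.0111 0.0481] (286, 114)
wedge 0.88 [0.3455 0.0906 0.0019] (234, 343)
0.91 (355.6, 87.1, 152.3, 32.0, -40.4) (327.1, 97.9, 168.4, 35.4, -40.4)
0.65 (629.9, 245.0, 50.4, 47.8, -70.2) (630.5, 272.5, 55.8, 52.8, -70.2)
t 4.25 F [ 0.4 -0.1 -0.2] open 0.0851 at [ 0.54   -0.0189  0.2516] ax [[0.002, -0.005, -1.0], [-0.026, -1.0, 0.005], [-1.0, 0.026, -0.002]]
turn deg(tool) [-18.48  -0.07  -0.3 ] shift before turn mm [  29.8 -316.6   98.3] after turn [  31.6 -331.3   -7.1]
```

View pics/w2.png

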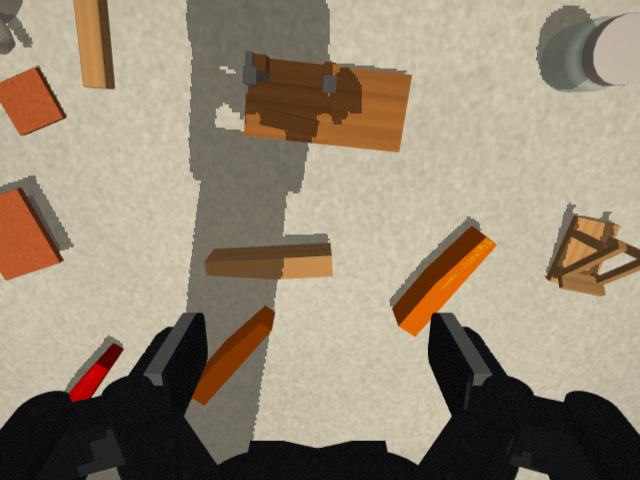

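The wrist picture shows the rack with its base corners at about (244,137), (400,152) and (411,76). The plain wedge is at (270,262) with its thin end left (+y). The orange and red wedges lie elsewhere, and the rest is at (590,255).

Call:
arm_command:
  plan:
    - [[0, 0, 0, -6.2, 0, 0, 0.085], [0, 0, 0, -6.2, 0, 0, 0.085], [0, 0, 0, -6.1, 0, 0, 0.085], [0.003, -0.036, -0.001, 0, 0, 0, 0.085], [0.003, -0.036, -0.001, 0, 0, 0, 0.085], [0.003, -0.036, -0.001, 0, 0, 0, 0.085], [0.003, -0.036, -0.001, 0, 0, 0, 0.085], [0.003, -0.036, -0.001, 0, 0, 0, 0.085], [0.003, -0.036, -0.001, 0, 0, 0, 0.085], [0.003, -0.036, -0.001, 0, 0, 0, 0.085], [0.003, -0.036, -0.001, 0, 0, 0, 0.085], [0.003, -0.036, -0.001, 0, 0, 0, 0.085], [0, 0, 0, 0, 0, 0, 0.085], [0, 0, 0, 0, 0, 0, 0.085]]

```text
t: 5.42
tool_pos: [0.4513, 0.2934, 0.2221]
tool_rot: [2.07, 0.292, -2.058]
contact_force: [0.5, 0.8, 0.3]
opening: 0.0851
```

```bash
python3 - <<'E'
from h import *
K,T,im=shot("wrist","w3"); np.savez("w3",T=T)
for d in cut_out("wrist","tile")[:2]:
    print(d["conf"],rect(K,T,d["mask"],.032)); m=d["mask"]; 
    e=cv2.findContours(m.astype(np.uint8),0,2)[0]; c=max(e,key=cv2.contourArea); print(cv2.boxPoints(cv2.minAreaRect(c)).astype(int).tolist())
marks("wrist",K,T,["tile","block"],n=2)
T2=np.load("w2.npz")["T"]
P=toplane(K,T2,[[244,137],[400,152],[411,76]],.02); print("rack corners",P.round(4).tolist())
im2=cv2.imread("pics/w2.png")
cv2.imwrite("pics/c1.png",np.hstack([cv2.resize(im2[220:300,190:350],(400,200),interpolation=3),cv2.resize(im2[40:160,230:430],(333,200),interpolation=3)]))
cv2.imwrite("pics/c2.png",np.vstack([cv2.resize(cv2.imread("pics/c1.png"),(733,200)),cv2.resize(im[:,:,::-1],(733,400))[:,:]]))
rel([0.498,0.3055,0.1],axes([0,0,-1],[np.sin(np.radians(17)),-np.cos(np.radians(17)),0]))
E
```

```text
0.74 (500.7, 302.8, 84.4, 67.4, 17.5)
[[282, 93], [359, 91], [361, 189], [284, 190]]
tile 0.81 [0.4986 0.3026 0.0285] (320, 145)
rack corners [[0.5936, 0.0562, 0.02], [0.5763, -0.0981, 0.02], [0.6465, -0.1049, 0.02]]
t 5.62 F [-0.4  0.2  0.7] open 0.0849 at [0.4523 0.2916 0.2224] ax [[0.007, -0.006, -1.0], [0.28, -0.96, 0.008], [-0.96, -0.28, -0.005]]
turn deg(tool) [-0.71 -0.3  -0.44] shift before turn mm [122.6  -1.4 -47.1] after turn [ 1.224e+02  1.000e-01 -4.780e+01]
```

View pics/c2.png

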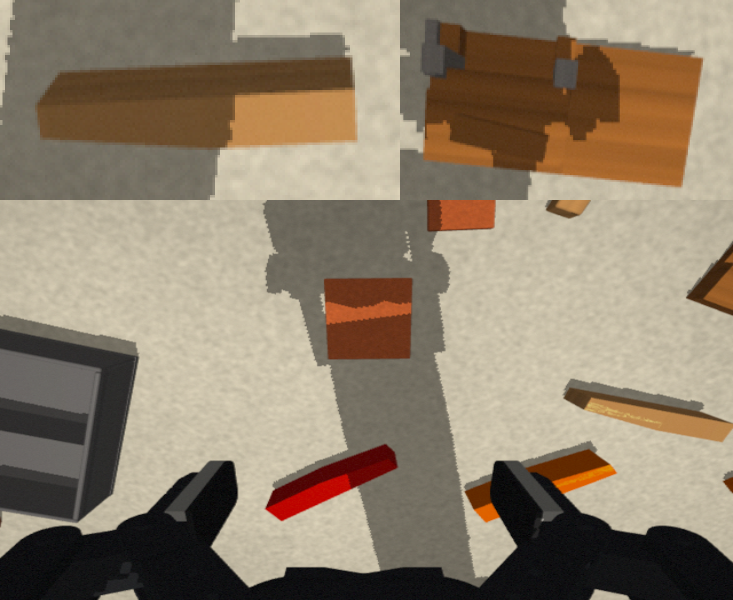

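The close crop confirms the plain wooden wedge, thin end left and tail right. The big tile is square to the jaws at (368,318) of the composite, and the rack is turned about -6°. I'm now going down on the tile.

Call:
arm_command:
  plan:
    - [[0, 0.001, -0.016, -1.2, -0.3, -0.4, 0.085], [0.03, 0.001, -0.017, 0, 0, 0, 0.085], [0.035, 0.001, -0.017, 0, 0, 0, 0.085], [0.035, 0, 0, 0, 0, 0, 0.085], [0.03, 0, 0, 0, 0, 0, 0.085], [0.03, 0, 0, 0, 0, 0, 0.085], [0.015, 0, 0, 0, 0, 0, 0.085], [0, 0, 0, 0, 0, 0, 0.085]]

```text
t: 6.28
tool_pos: [0.515, 0.294, 0.0484]
tool_rot: [2.085, 0.301, -2.052]
contact_force: [-0.3, -1.3, -1.2]
opening: 0.0851
```

```bash
python3 - <<'E'
from h import *
K,T,im=shot("wrist","w4")
cv2.imwrite("pics/c3.png",np.hstack([im[:,:,::-1][60:480,80:560],cv2.resize(cv2.imread("pics/w1.png")[150:290,290:390],(300,420),interpolation=3)]))
rel([0.5005,0.303,0.012],axes([0,0,-1],[np.sin(np.radians(17.5)),-np.cos(np.radians(17.5)),0]))
E
```

```text
t 6.33 F [-0.8 -0.9 -0.6] open 0.0849 at [0.5154 0.2942 0.0497] ax [[0.016, 0.005, -1.0], [0.283, -0.959, 0.0], [-0.959, -0.283, -0.017]]
turn deg(tool) [-1.07 -0.95 -0.02] shift before turn mm [ 37.5 -12.7  12.4] after turn [ 37.7 -12.9  11.6]
```

View pics/c3.png

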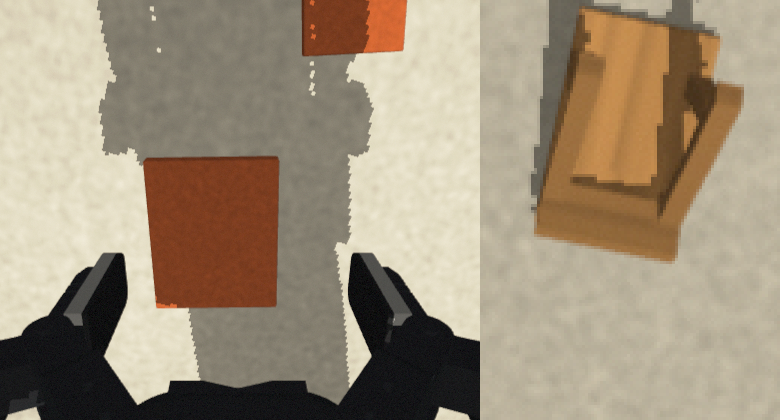

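The tile sits about 13 mm to one side of the finger centre (212 against 238 px), which agrees with the pose error. The rest's base edge, (535,235) to (675,262), gives it a yaw of about 168.5°.

Call:
arm_command:
  plan:
    - [[0, -0.007, 0.006, -1, -0.9, 0, 0.085], [0, -0.006, 0.006, 0, 0, 0, 0.085], [0, 0, 0, 0, 0, 0, 0.085], [0, 0, 0, 0, 0, 0, 0.085]]

```text
t: 6.67
tool_pos: [0.503, 0.3036, 0.0557]
tool_rot: [2.067, 0.316, -2.051]
contact_force: [0.6, -0.0, -0.2]
opening: 0.085
```

```bash
python3 - <<'E'
from h import *
K,T,im=shot("wrist","w5")
for d in cut_out("wrist","tile")[:1]: print(d["conf"],rect(K,T,d["mask"],.032))
rel([0.5005,0.303,0.010],axes([0,0,-1],[np.sin(np.radians(17.5)),-np.cos(np.radians(17.5)),0]))
E
```

```text
0.81 (501.0, 302.9, 86.4, 67.1, 17.4)
t 6.77 F [ 0.8 -0.1 -0. ] open 0.0847 at [0.5031 0.3036 0.0557] ax [[0.007, 0.003, -1.0], [0.298, -0.955, -0.001], [-0.955, -0.298, -0.008]]
turn deg(tool) [-0.18 -0.46  0.05] shift before turn mm [45.7 -0.2  3.1] after turn [45.7 -0.2  2.7]
```

Call:
arm_command:
  plan:
    - [[0.014, 0, 0.001, 0, -0.4, 0, 0.085], [0.014, 0, 0.001, 0, 0, 0, 0.085], [0.014, 0, 0, 0, 0, 0, 0.085], [0.004, 0, 0, 0, 0, 0, 0.085], [0, 0, 0, 0, 0, 0, 0.085], [0, 0, 0, 0, 0, 0, 0.05], [0, 0, 0, 0, 0, 0, 0.05], [0, 0, 0, 0, 0, 0, 0.05], [0, 0, 0, 0, 0, 0, 0.05], [0, 0, 0, 0, 0, 0, 0.05], [0, 0, 0, 0, 0, 0, 0.05]]
  squeeze: 50

```text
t: 7.68
tool_pos: [0.5043, 0.3047, 0.0104]
tool_rot: [2.067, 0.317, -2.051]
contact_force: [0.0, 0.5, -0.1]
opening: 0.0499
```

```bash
python3 - <<'E'
from h import *
rel([0.5005,0.303,0.012],axes([0,0,-1],[np.sin(np.radians(17.5)),-np.cos(np.radians(17.5)),0]))
E
```

```text
t 7.68 F [ 0.   0.5 -0.1] open 0.0499 at [0.5043 0.3047 0.0104] ax [[0.007, 0.004, -1.0], [0.299, -0.954, -0.002], [-0.954, -0.299, -0.008]]
turn deg(tool) [-0.13 -0.46  0.09] shift before turn mm [-1.6  0.5  4.1] after turn [-1.6  0.5  4.2]
```

The fingers closed to 50 mm, so the tile may not be between them. I'll look.

```bash
python3 - <<'E'
from h import *
K,T,im=shot("wrist","w6")
K2,T2,im2=shot("side","side6")
a=im[:,:,::-1]; b=im2[:,:,::-1][300:470,100:330]
cv2.imwrite("pics/c4.png",np.hstack([cv2.resize(a,(480,360)),cv2.resize(b,(320,236)) if 0 else cv2.resize(b[:,:150],(318,360))]))
E
```

```text
(no output)
```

View pics/c4.png

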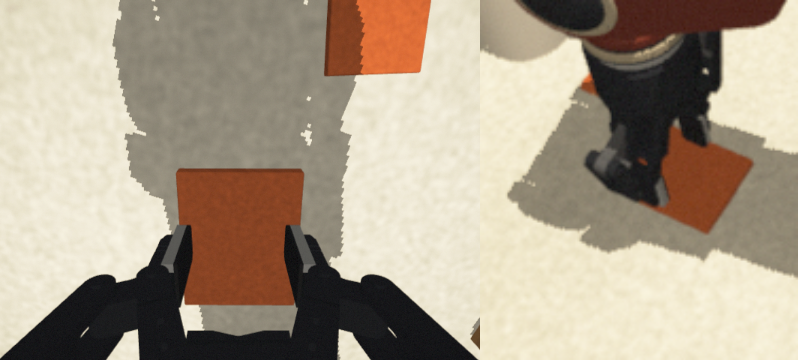

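The pads overlap the tile's outline at (185–295, 230), so they closed above it without touching. When open, the tips stand further back than I assumed. I'll reopen and go lower, watching the force.

Call:
arm_command:
  plan:
    - [[0, 0, 0.002, 0, 0, 0, 0.085], [0, 0, 0.002, 0, 0, 0, 0.085], [0, 0, 0, 0, 0, 0, 0.085], [0, 0, 0, 0, 0, 0, 0.085], [0.006, 0, 0, 0, 0, 0, 0.085], [0.005, 0, 0, 0, 0, 0, 0.085], [0, 0, 0, 0, 0, 0, 0.085]]

```text
t: 8.37
tool_pos: [0.5004, 0.3036, -0.001]
tool_rot: [2.069, 0.318, -2.05]
contact_force: [0.6, -0.3, 0.4]
opening: 0.0848
```

```bash
python3 - <<'E'
from h import *
K,T,im=shot("wrist","w7")
K2,T2,im2=shot("side","side7")
a=im[:,:,::-1]; b=im2[:,:,::-1][300:450,130:290]
cv2.imwrite("pics/c5.png",np.hstack([cv2.resize(a,(480,360)),cv2.resize(b,(320,300)).copy() if 0 else cv2.resize(b,(318,360),interpolation=3)]))
rel([0.5005,0.303,0.0],axes([0,0,-1],[np.sin(np.radians(17.5)),-np.cos(np.radians(17.5)),0]))
print(ctrl.get_obs()["wrist_torque"])
E
```

```text
t 8.47 F [0.4 0.1 0.1] open 0.0849 at [ 5.007e-01  3.037e-01 -4.000e-04] ax [[0.009, 0.005, -1.0], [0.299, -0.954, -0.002], [-0.954, -0.299, -0.01]]
turn deg(tool) [-0.13 -0.57  0.1 ] shift before turn mm [-0.4  0.6  0.4] after turn [-0.4  0.6  0.4]
[-0.00159732  0.04507793  0.07476255]
```

View pics/c5.png

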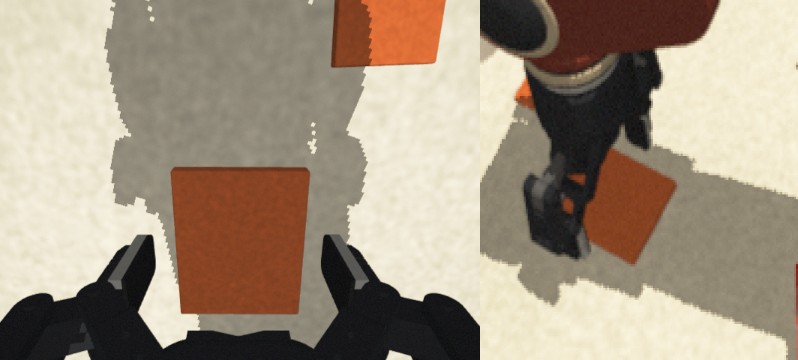

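Call:
arm_command:
  plan:
    - [[0.003, 0, 0, 0, 0, 0, 0.056], [0, 0, 0, 0, 0, 0, 0.056], [0, 0, 0, 0, 0, 0, 0.056], [0, 0, 0, 0, 0, 0, 0.056], [0, 0, 0, 0, 0, 0, 0.056], [0, 0, 0, 0, 0, 0, 0.056]]
  squeeze: 40

```text
t: 8.97
tool_pos: [0.5011, 0.3039, -0.0033]
tool_rot: [2.07, 0.318, -2.049]
contact_force: [-0.2, -0.1, 0.1]
opening: 0.0648
```

Call:
arm_command:
  plan:
    - [[0, 0, 0, 0, 0, 0, 0.05], [0, 0, 0, 0, 0, 0, 0.05], [-0.01, 0, 0, 0, 0, 0, 0.05], [-0.025, 0, 0, 0, 0, 0, 0.05], [-0.035, 0, 0, 0, 0, 0, 0.05], [-0.035, 0, 0, 0, 0, 0, 0.05], [-0.035, 0, 0, 0, 0, 0, 0.05], [0, 0, 0, 0, 0, 0, 0.05]]
  squeeze: 50

```text
t: 9.63
tool_pos: [0.4963, 0.3016, 0.1403]
tool_rot: [2.058, 0.315, -2.059]
contact_force: [1.3, 0.4, 0.3]
opening: 0.0643
```

```bash
python3 - <<'E'
from h import *
K,T,im=shot("wrist","w8")
for n in ("tile",):
    for d in cut_out("wrist",n)[:2]:
        print(d["conf"],[rect(K,T,d["mask"],pose()[0][2]+h) for h in (.015,.025,.035)])
cv2.imwrite("pics/w8.png",im[:,:,::-1])
marks("wrist",K,T,["tile"])
a=np.radians(168.5-180)
ex=np.array([np.cos(a+np.pi),np.sin(a+np.pi),0]);
print(ex)
rel([0.39,-0.30,0.2],axes([0,0,-1],[np.sin(a),-np.cos(a),0]))
E
```

```text
0.82 [(479.5, 296.0, 105.5, 81.0, 17.6), (485.7, 298.0, 98.8, 75.9, 17.6), (491.9, 300.0, 92.1, 70.7, 17.6)]
[-0.9799247   0.19936793  0.        ]
t 9.78 F [-0.4  0.2 -1.7] open 0.0647 at [0.4918 0.2995 0.1312] ax [[-0.013, -0.005, -1.0], [0.298, -0.954, 0.001], [-0.954, -0.298, 0.013]]
turn deg(tool) [28.86  0.74 -0.25] shift before turn mm [-64.6 541.9 277. ] after turn [-68.8 607.8 -19.8]
```

View pics/w8.png

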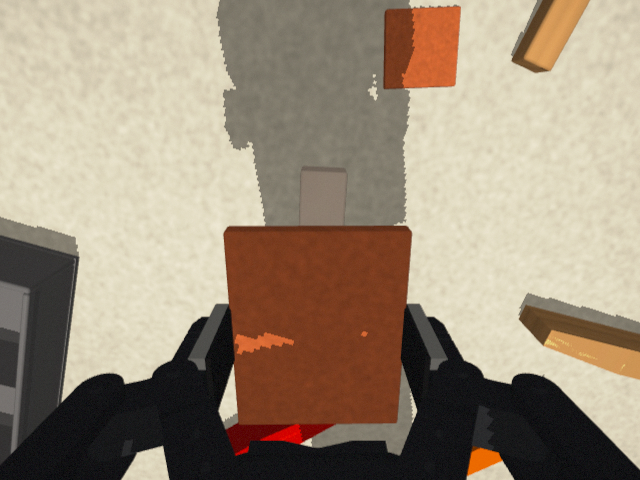

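The tile is held square between the pads, spanning rows 228–423, with its centre about 32 mm behind the TCP. Next I'll carry it towards the rest.

Call:
arm_command:
  plan:
    - [[-0.01, 0, 0, 7.1, 0.2, 0, 0.05], [-0.015, 0, 0, 7.1, 0.2, 0, 0.05], [-0.015, 0, 0, 7.1, 0.2, 0, 0.05], [-0.01, 0, 0, 7.1, 0.2, 0, 0.05], [-0.002, 0.037, 0, 0, 0, 0, 0.05], [-0.002, 0.037, 0, 0, 0, 0, 0.05], [-0.002, 0.037, 0, 0, 0, 0, 0.05], [-0.002, 0.037, 0, 0, 0, 0, 0.05], [-0.002, 0.037, 0, 0, 0, 0, 0.05], [-0.002, 0.037, 0, 0, 0, 0, 0.05], [-0.002, 0.037, 0, 0, 0, 0, 0.05], [-0.002, 0.037, 0, 0, 0, 0, 0.05], [-0.002, 0.037, 0, 0, 0, 0, 0.05], [-0.002, 0.037, 0, 0, 0, 0, 0.05], [0, 0.037, 0, 0, 0, 0, 0.05], [0, 0.037, 0, 0, 0, 0, 0.05], [0, 0.037, 0, 0, 0, 0, 0.05], [0, 0.037, 0, 0, 0, 0, 0.05], [0, 0.037, 0, 0, 0, 0, 0.05], [0, 0, 0, 0, 0, 0, 0.05]]

```text
t: 11.45
tool_pos: [0.3476, -0.2641, 0.1643]
tool_rot: [-2.037, 0.22, 2.202]
contact_force: [-0.1, 0.5, -0.8]
opening: 0.0645
```

```bash
python3 - <<'E'
from h import *
a=np.radians(168.5); ex=np.array([np.cos(a),np.sin(a),0]); ey=np.array([-np.sin(a),np.cos(a),0])
rel([0.36,-0.29,0.2],axes([0,0,-1],ey))
print(ctrl.get_obs()["q"])
E
```

```text
t 11.45 F [-0.1  0.5 -0.8] open 0.0645 at [ 0.3476 -0.2641  0.1643] ax [[-0.078, -0.001, -0.997], [-0.197, -0.98, 0.016], [-0.977, 0.197, 0.076]]
turn deg(tool) [ 0.13  4.36 -0.95] shift before turn mm [-36.5  23.6 -14.5] after turn [-35.7  22.9 -17.3]
[-0.78165881 -0.34151411  2.04464222 -0.05581613  1.49305246  0.99345284]
```

Call:
arm_command:
  plan:
    - [[-0.012, 0.008, -0.006, 0, 2.2, -0.5, 0.05], [-0.012, 0.008, -0.006, 0, 2.2, -0.5, 0.05], [-0.012, 0.008, -0.006, 0, 0, 0, 0.05], [0, 0, 0, 0, 0, 0, 0.05], [0, 0, 0, 0, 0, 0, 0.05]]

```text
t: 11.87
tool_pos: [0.3557, -0.2891, 0.1865]
tool_rot: [-2.088, 0.196, 2.12]
contact_force: [-0.6, 0.1, -1.9]
opening: 0.0644
```

```bash
python3 - <<'E'
from h import *
K,T,im=shot("wrist","w9"); np.savez("w9",T=T)
marks("wrist",K,T,["rest","rest_foot","rest_lie"])
cv2.imwrite("pics/c9.png",cv2.resize(im[0:240,220:480][:,:,::-1],(780,720))[:600])
a=np.radians(168.5); ex=np.array([np.cos(a),np.sin(a),0]); ey=np.array([-np.sin(a),np.cos(a),0]); Z=np.array([0,0,1])
lie=np.array([.4655,-.311,0])+.0081*ex+.0545*Z
tx=-(ex+Z)/2**.5; print("lie",lie,"tcp",lie+.032*tx)
rel(lie+(.032-.07)*tx,axes(tx,ey))
E
```

```text
rest 0.67 [ 0.4657 -0.3072  0.0026] (315, 61)
rest_foot 0.67 [ 0.4302 -0.3053  0.0191] (322, 107)
rest_lie 0.92 [ 0.46   -0.3127  0.056 ] (323, 62)
lie [ 0.45756261 -0.30938512  0.0545    ] tcp [ 0.47973577 -0.3138963   0.03187258]
t 12.07 F [ 0.7  1.  -1.3] open 0.0641 at [ 0.3562 -0.2889  0.1872] ax [[-0.012, 0.02, -1.0], [-0.203, -0.979, -0.017], [-0.979, 0.203, 0.016]]
turn deg(tool) [-0.59 45.9   0.85] shift before turn mm [104.6   1.4 -78.2] after turn [129.   -0.2  20.8]
```

View pics/c9.png

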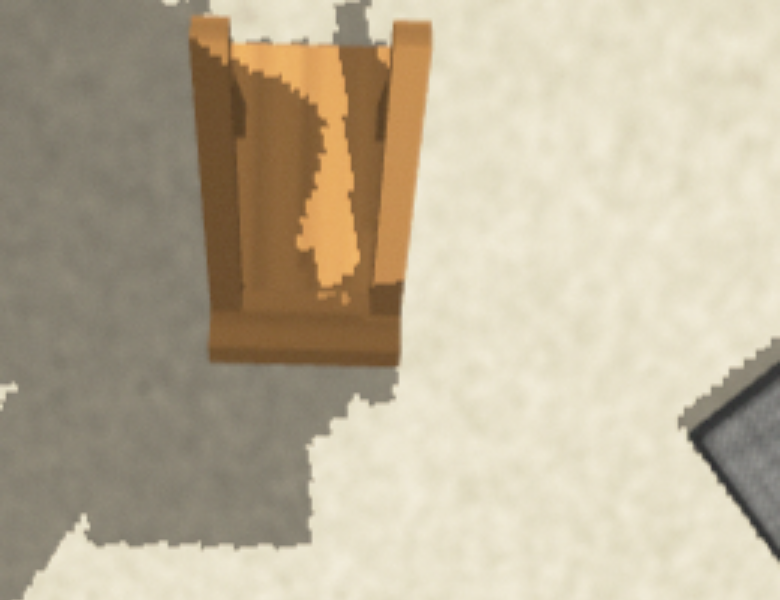

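The rest stands straight in the view, with rail tops at (210,20) and (412,25) and lip front from (210,362) to (400,362), so its yaw fits the tool. One quick calculation of its position from these pixels.

```bash
python3 - <<'E'
from h import *
K=calibration("wrist");T=np.load("w9.npz")["T"]
f=lambda u,v,z: toplane(K,T,[[220+u/3,v/3]],z)[0]
# rail top ends: expected outer |y|=25 ; lip
A=f(190,18,.076);B=f(431,22,.076);C=f(210,362,.01);D=f(400,365,.01)
print(A.round(4),B.round(4),np.linalg.norm(A-B),((A+B)/2).round(4)); print(C.round(4),D.round(4),np.linalg.norm(C-D),((C+D)/2).round(4))
d=(C+D)/2-(A+B)/2; print("yaw",np.degrees(np.arctan2(d[1],d[0])), np.degrees(np.arctan2(*(A-B)[:2]))) 
for u,v in((240,300),(370,285)): print("rail foot inner",f(u,v,.022).round(4))
E
```

```text
[ 0.495  -0.2944  0.076 ] [ 0.4842 -0.3425  0.076 ] 0.04933000465132664 [ 0.4896 -0.3184  0.076 ]
[ 0.4254 -0.2769  0.01  ] [ 0.4139 -0.3284  0.01  ] 0.05284254945753263 [ 0.4196 -0.3027  0.01  ]
yaw 167.2787649369804 12.707430420017282
rail foot inner [ 0.4396 -0.2893  0.022 ]
rail foot inner [ 0.4363 -0.3235  0.022 ]
```

Call:
arm_command:
  plan:
    - [[0, 0, 0, 0, 6.6, 0.1, 0.05], [0, 0, 0, 0, 6.6, 0.1, 0.05], [0, 0, 0, 0, 6.6, 0.1, 0.05], [0, 0, 0, 0, 6.6, 0.1, 0.05], [0, 0, 0, 0, 6.6, 0.1, 0.05], [0, 0, 0, 0, 6.6, 0.1, 0.05], [0, 0, 0, 0, 6.6, 0.1, 0.05], [0.03, 0, 0.006, 0, 0, 0, 0.05], [0.03, 0, 0.006, 0, 0, 0, 0.05], [0.03, 0, 0.006, 0, 0, 0, 0.05], [0.02, 0, 0, 0, 0, 0, 0.05], [0, 0, 0, 0, 0, 0, 0.05], [0, 0, 0, 0, 0, 0, 0.05]]

```text
t: 13.15
tool_pos: [0.4228, -0.3029, 0.0948]
tool_rot: [-2.854, 0.316, 1.113]
contact_force: [0.5, 0.6, -0.3]
opening: 0.0644
```

```bash
cat > rest.py <<'E'
from h import *
a=np.radians(167.3); ex=np.array([np.cos(a),np.sin(a),0]); ey=np.array([-np.sin(a),np.cos(a),0]); Z=np.array([0,0,1.])
lie=np.array([.466,-.313,0])+.0081*ex+.0545*Z
n=(ex+Z)/2**.5; up=(Z-ex)/2**.5
E
python3 - <<'E'
from rest import *
rel(lie-.032*n+.003*up,axes(-n,ey)); print(np.round(ctrl.get_obs()["q"],2))
E
```

```text
t 13.15 F [ 0.5  0.6 -0.3] open 0.0644 at [ 0.4228 -0.3029  0.0948] ax [[0.718, -0.168, -0.676], [-0.212, -0.977, 0.016], [-0.663, 0.132, -0.737]]
turn deg(tool) [ 0.98 -2.48 -0.34] shift before turn mm [86.1 -0.2  3.6] after turn [86.1  0.3 -0.2]
[-1.11 -0.54  2.47  0.89  0.83  0.17]
```

Call:
arm_command:
  plan:
    - [[0.02, 0, 0, 1, -2.4, 0, 0.05], [0.025, 0, 0, 0, 0, 0, 0.05], [0.02, 0, 0, 0, 0, 0, 0.05], [0.006, 0, 0, 0, 0, 0, 0.05], [0, 0, 0, 0, 0, 0, 0.05], [0, 0, 0, 0, 0, 0, 0.05]]

```text
t: 13.65
tool_pos: [0.4748, -0.3159, 0.0509]
tool_rot: [-2.821, 0.324, 1.158]
contact_force: [-0.4, 0.4, -1.2]
opening: 0.0645
```

```bash
python3 - <<'E'
from rest import *
rel(lie-.032*n+.003*up,axes(-n,ey)); print(np.round(ctrl.get_obs()["q"],2))
E
```

```text
t 13.65 F [-0.4  0.4 -1.2] open 0.0645 at [ 0.4748 -0.3159  0.0509] ax [[0.693, -0.166, -0.702], [-0.222, -0.975, 0.011], [-0.686, 0.148, -0.712]]
turn deg(tool) [ 0.35 -0.43 -0.53] shift before turn mm [17.2 -1.1  6.8] after turn [17.2 -0.9  6.7]
[-0.98 -0.27  2.36  0.95  0.64  0.14]
```

Call:
arm_command:
  plan:
    - [[0.006, 0, 0.003, 0, 0, 0, 0.05], [0.005, 0, 0.003, 0, 0, 0, 0.05], [0.003, 0, 0, 0, 0, 0, 0.05], [0, 0, 0, 0, 0, 0, 0.05]]

```text
t: 13.98
tool_pos: [0.4802, -0.3193, 0.0401]
tool_rot: [-2.828, 0.33, 1.153]
contact_force: [-0.2, 0.2, -0.7]
opening: 0.0645
```

```bash
python3 - <<'E'
from rest import *
rel(lie-.032*n+.003*up,axes(-n,ey))
E
```

```text
t 13.98 F [-0.2  0.2 -0.7] open 0.0645 at [ 0.4802 -0.3193  0.0401] ax [[0.696, -0.171, -0.698], [-0.224, -0.974, 0.016], [-0.683, 0.145, -0.716]]
turn deg(tool) [ 0.47 -0.75 -0.81] shift before turn mm [ 5.2 -3.2  3.4] after turn [ 5.3 -3.1  3.3]
```

Call:
arm_command:
  plan:
    - [[0.002, -0.002, 0.001, 0.4, -0.7, -0.8, 0.05], [0.002, -0.001, 0.001, 0, 0, 0, 0.05], [0.002, 0, 0, 0, 0, 0, 0.05], [0, 0, 0, 0, 0, 0, 0.05]]

```text
t: 14.32
tool_pos: [0.4833, -0.3171, 0.0347]
tool_rot: [-2.81, 0.31, 1.164]
contact_force: [-4.8, 2.3, 3.1]
opening: 0.0641
```

```bash
python3 - <<'E'
from rest import *
rel(lie-.032*n+.003*up,axes(-n,ey))
E
```

```text
t 14.32 F [-4.8  2.3  3.1] open 0.0641 at [ 0.4833 -0.3171  0.0347] ax [[0.69, -0.154, -0.707], [-0.218, -0.976, 0.0], [-0.69, 0.154, -0.707]]
turn deg(tool) [0.08 0.01 0.06] shift before turn mm [-0.3 -0.2  1.3] after turn [-0.3 -0.2  1.3]
```

Call:
arm_command:
  plan:
    - [[-0.001, 0, 0.002, 0, 0, 0, 0.05], [0, 0, 0.002, 0, 0, 0, 0.05], [0, 0, 0, 0, 0, 0, 0.05]]

```text
t: 14.57
tool_pos: [0.4809, -0.317, 0.034]
tool_rot: [-2.812, 0.311, 1.16]
contact_force: [0.0, -0.4, -1.5]
opening: 0.0643
```

```bash
python3 - <<'E'
from rest import *
rel(lie-.032*n,axes(-n,ey))
E
```

```text
t 14.57 F [ 0.  -0.4 -1.5] open 0.0643 at [ 0.4809 -0.317   0.034 ] ax [[0.692, -0.155, -0.705], [-0.218, -0.976, -0.0], [-0.688, 0.154, -0.709]]
turn deg(tool) [ 0.05 -0.16  0.06] shift before turn mm [ 0.9 -0.6  2.1] after turn [ 0.9 -0.6  2.1]
```

Call:
arm_command:
  plan:
    - [[0.001, 0, 0.002, 0, 0, 0, 0.05], [0, 0, 0.001, 0, 0, 0, 0.05], [0, 0, 0, 0, 0, 0, 0.085], [0, 0, 0, 0, 0, 0, 0.085], [0, 0, 0, 0, 0, 0, 0.085], [0, 0, 0, 0, 0, 0, 0.085], [0, 0, 0, 0, 0, 0, 0.085], [0, 0, 0, 0, 0, 0, 0.085], [-0.015, 0, 0, 0, 0, 0, 0.085], [-0.025, 0, 0, 0, 0, 0, 0.085], [-0.03, 0, 0, 0, 0, 0, 0.085], [-0.03, 0, 0, 0, 0, 0, 0.085], [0, 0, 0, 0, 0, 0, 0.085], [0, 0, 0, 0, 0, 0, 0.085]]

```text
t: 15.73
tool_pos: [0.4076, -0.3005, 0.1041]
tool_rot: [-2.813, 0.311, 1.164]
contact_force: [0.5, 0.5, 0.2]
opening: 0.0849
```

```bash
python3 - <<'E'
from rest import *
K,T,im=shot("wrist","w10"); np.savez("w10",T=T)
m=cut_out("wrist","tile"); print([d["conf"] for d in m]); marks("wrist",K,T,["tile"])
c=np.array([[s*.033,u*.042] for s,u in((1,1),(1,-1),(-1,-1),(-1,1))])
P=lie+.004*n+c[:,:1]*ey+c[:,1:]*up
q=proj(K,T,P); print("expected",q.round(0).tolist())
if m:
  cc=max(cv2.findContours(m[0]["mask"].astype(np.uint8),0,2)[0],key=cv2.contourArea); print("seen",cv2.boxPoints(cv2.minAreaRect(cc)).round().tolist())
b=im[:,:,::-1].copy(); cv2.polylines(b,[q.astype(int)],True,(255,255,0)); cv2.imwrite("pics/c10.png",b)
# top-edge regrasp pre-pose: tool x = -up, tool y = +-n
top=lie+.042*up
rel(top+.10*up,axes(-up,n)); rel(top+.1*up,axes(-up,-n)); print(np.round(ctrl.get_obs()["q"],2))
E
```

```text
[0.88, 0.72]
tile 0.58 [ 0.4589 -0.3114  0.0544] (317, 238)
expected [[373.0, 175.0], [367.0, 301.0], [267.0, 301.0], [262.0, 175.0]]
seen [[264.0, 297.0], [265.0, 169.0], [374.0, 170.0], [373.0, 298.0]]
t 15.88 F [ 0.3 -0.4 -1.4] open 0.0852 at [ 0.408  -0.2996  0.1021] ax [[0.689, -0.151, -0.709], [-0.216, -0.976, -0.002], [-0.692, 0.155, -0.706]]
turn deg(tool) [ 69.56 -69.14  69.32] shift before turn mm [  69.7    0.8 -144.9] after turn [-144.7  -70.    -0.4]
t 15.88 F [ 0.3 -0.4 -1.4] open 0.0852 at [ 0.408  -0.2996  0.1021] ax [[0.689, -0.151, -0.709], [-0.216, -0.976, -0.002], [-0.692, 0.155, -0.706]]
turn deg(tool) [-69.12 -69.24 -69.06] shift before turn mm [  69.7    0.8 -144.9] after turn [-144.7   70.     0.4]
[-1.13 -0.59  2.47  0.8   0.9   0.25]
```

View pics/c10.png

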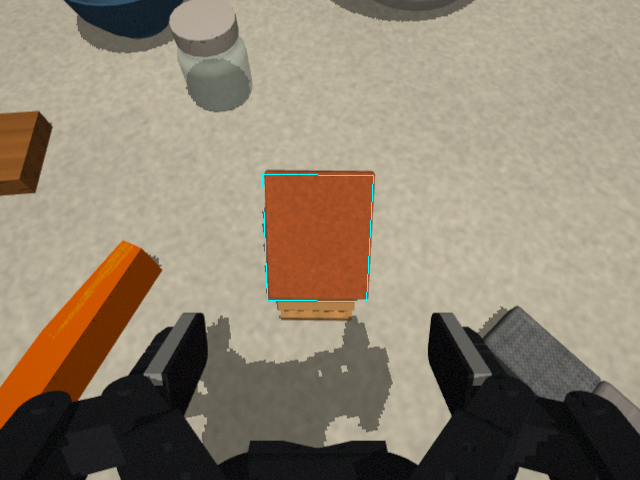

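The tile rests on the slope exactly where predicted: the outline drawn at (262–373, 175–301) matches it to about 2 px. The gripper is open and clear. I'll now rise and reorient so I can take the tile by its top edge.

Call:
arm_command:
  plan:
    - [[-0.021, 0, -0.021, 0, 0, 0, 0.06], [-0.021, 0, -0.021, 0, 0, 0, 0.05], [-0.021, 0, -0.021, 0, 0, 0, 0.04], [-0.021, 0, -0.021, -4, -4, -4, 0.036], [-0.021, 0, -0.021, -4, -4, -4, 0.036], [0, 0, 0, -4, -4, -4, 0.036], [0, 0, 0, -4, -4, -4, 0.036], [0, 0, 0, -4, -4, -4, 0.036], [0, 0, 0, -4, -4, -4, 0.036], [0, 0, 0, -4, -4, -4, 0.036], [0, 0, 0, -4, -4, -4, 0.036], [0, 0, 0, -4, -4, -4, 0.036], [0, 0, 0, -4, -4, -4, 0.036], [0, 0, 0, -4, -4, -4, 0.036], [0, 0, 0, -4, -4, -4, 0.036], [0, 0, 0, -4, -4, -4, 0.036], [0, 0, 0, -4, -4, -4, 0.036], [0, 0, 0, -4, -4, -4, 0.036], [0, 0, 0, 0, 0, 0, 0.036], [0, 0, 0, 0, 0, 0, 0.036]]

```text
t: 17.55
tool_pos: [0.422, -0.2904, 0.1971]
tool_rot: [1.224, 1.71, -1.91]
contact_force: [0.7, -0.3, 0.4]
opening: 0.0361
```

```bash
python3 - <<'E'
from rest import *
top=lie+.042*up
rel(top+.12*up,axes(-up,-n)); print(np.round(ctrl.get_obs()["q"],2))
E
```

```text
t 17.55 F [ 0.7 -0.3  0.4] open 0.0361 at [ 0.422  -0.2904  0.1971] ax [[-0.592, 0.307, -0.745], [0.706, -0.247, -0.663], [-0.388, -0.919, -0.071]]
turn deg(tool) [-4.61 -9.94 -3.66] shift before turn mm [-80.8 134.4 -13.1] after turn [-89.3 129.   12.4]
[-0.67  0.31  1.47 -0.15  2.07 -0.32]
```

Call:
arm_command:
  plan:
    - [[0, 0, 0, -2.3, -5, -1.8, 0.036], [0, 0, 0, -2.3, -5, -1.8, 0.036], [-0.03, 0.01, 0.004, 0, 0, 0, 0.036], [-0.03, 0.02, 0.004, 0, 0, 0, 0.036], [-0.029, 0.025, 0.004, 0, 0, 0, 0.036], [0, 0.035, 0, 0, 0, 0, 0.036], [0, 0.035, 0, 0, 0, 0, 0.036], [0, 0, 0, 0, 0, 0, 0.036], [0, 0, 0, 0, 0, 0, 0.036]]

```text
t: 18.3
tool_pos: [0.5654, -0.3346, 0.1501]
tool_rot: [0.956, 1.755, -1.912]
contact_force: [0.0, -0.3, 1.3]
opening: 0.0359
```

```bash
python3 - <<'E'
from rest import *
top=lie+.042*up
K,T,im=shot("wrist","w11"); cv2.imwrite("pics/c11.png",im[:,:,::-1])
rel(top+.02*up,axes(-up,-n)); print(np.round(ctrl.get_obs()["q"],2))
m=cut_out("wrist","tile")
c=np.array([[s*.033,u*.042] for s,u in((1,1),(1,-1),(-1,-1),(-1,1))])
P=lie+.004*n+c[:,:1]*ey+c[:,1:]*up
print("expected",proj(K,T,P).round(0).tolist())
if m:
  cc=max(cv2.findContours(m[0]["mask"].astype(np.uint8),0,2)[0],key=cv2.contourArea); print(m[0]["conf"],"seen",cv2.boxPoints(cv2.minAreaRect(cc)).round().tolist())
E
```

```text
t 18.35 F [-0.9  0.  -1.2] open 0.036 at [ 0.5646 -0.3343  0.1491] ax [[-0.7, 0.17, -0.693], [0.677, -0.152, -0.721], [-0.228, -0.974, -0.009]]
turn deg(tool) [ 0.02 -0.7   1.1 ] shift before turn mm [82.1 -8.6  1.9] after turn [ 81.9 -10.2   0.9]
[-0.55  0.71  1.03 -0.27  2.16 -0.38]
expected [[302.0, 270.0], [307.0, 235.0], [306.0, 165.0], [301.0, 182.0]]
0.7 seen [[302.0, 167.0], [315.0, 167.0], [315.0, 271.0], [302.0, 271.0]]
```

Call:
arm_command:
  plan:
    - [[0, -0.006, 0, 0, -0.7, 1.1, 0.036], [0.015, -0.005, 0, 0, 0, 0, 0.036], [0.025, 0, 0, 0, 0, 0, 0.036], [0.02, 0, 0, 0, 0, 0, 0.036], [0.01, 0, 0, 0, 0, 0, 0.036], [0, 0, 0, 0, 0, 0, 0.036], [0, 0, 0, 0, 0, 0, 0.036]]

```text
t: 18.98
tool_pos: [0.5041, -0.3235, 0.1222]
tool_rot: [0.974, 1.708, -1.9]
contact_force: [-0.2, 0.1, 0.3]
opening: 0.0361
```

```bash
python3 - <<'E'
from rest import *
top=lie+.042*up
K,T,im=shot("wrist","w12"); cv2.imwrite("pics/c12.png",im[:,:,::-1])
rel(top-.034*up,axes(-up,-n)); print(np.round(ctrl.get_obs()["q"],2))
E
```

```text
t 19.03 F [ 0.8  0.3 -0. ] open 0.0362 at [ 0.5045 -0.3238  0.1226] ax [[-0.674, 0.151, -0.723], [0.703, -0.17, -0.691], [-0.227, -0.974, 0.008]]
turn deg(tool) [-0.64  0.02 -1.29] shift before turn mm [74.4 12.5 -2.2] after turn [74.1 14.2 -2. ]
[-0.57  0.58  1.26 -0.27  2.02 -0.37]
```

View pics/c12.png

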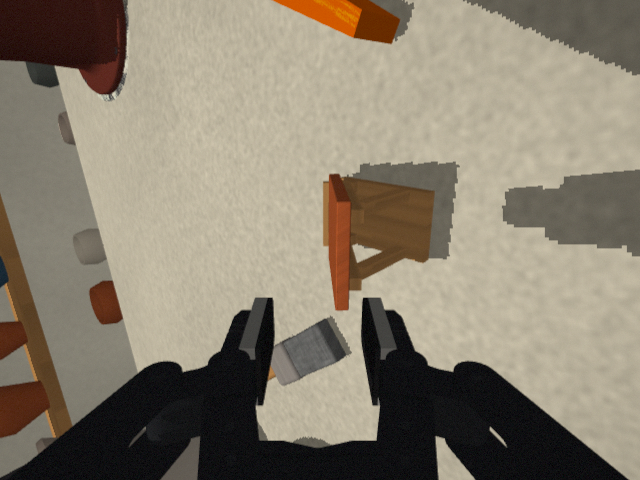

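The jaw gap (272–363, row 300) is aimed about 24 px (12 mm) to the left of the tile's edge at (340,240), as the pose figures say. The pad tips show about 26 mm behind the nominal TCP, so I'll go deeper.

Call:
arm_command:
  plan:
    - [[0, 0.007, -0.001, -0.6, 0, -1.3, 0.036], [0, 0.007, -0.001, 0, 0, 0, 0.036], [0, 0, 0, 0, 0, 0, 0.036], [0, 0, 0, 0, 0, 0, 0.036]]

```text
t: 19.37
tool_pos: [0.5176, -0.3258, 0.1183]
tool_rot: [0.961, 1.723, -1.901]
contact_force: [0.7, 0.4, -0.0]
opening: 0.0363
```

```bash
python3 - <<'E'
from rest import *
top=lie+.042*up
rel(top-.043*up,axes(-up,-n))
E
```

```text
t 19.37 F [ 0.7  0.4 -0. ] open 0.0363 at [ 0.5176 -0.3258  0.1183] ax [[-0.684, 0.152, -0.714], [0.695, -0.161, -0.701], [-0.221, -0.975, 0.004]]
turn deg(tool) [-0.23  0.11 -0.53] shift before turn mm [89.4  0.9 -1.3] after turn [89.4  1.8 -1.2]
```

Call:
arm_command:
  plan:
    - [[0.02, 0.001, -0.001, 0, 0, -0.5, 0.036], [0.025, 0, 0, 0, 0, 0, 0.036], [0.025, 0, 0, 0, 0, 0, 0.036], [0.008, 0, 0, 0, 0, 0, 0.036], [0, 0, 0, 0, 0, 0, 0.036], [0, 0, 0, 0, 0, 0, 0.036]]

```text
t: 19.87
tool_pos: [0.4672, -0.3146, 0.0646]
tool_rot: [0.96, 1.718, -1.903]
contact_force: [-1.1, 0.5, 0.4]
opening: 0.0358
```

```bash
python3 - <<'E'
from rest import *
top=lie+.042*up
rel(top-.043*up,axes(-up,-n))
E
```

```text
t 19.87 F [-1.1  0.5  0.4] open 0.0358 at [ 0.4672 -0.3146  0.0646] ax [[-0.683, 0.149, -0.715], [0.696, -0.164, -0.699], [-0.221, -0.975, 0.008]]
turn deg(tool) [-0.39  0.28 -0.62] shift before turn mm [15.   0.2 -1.3] after turn [15.   0.4 -1.3]
```

Call:
arm_command:
  plan:
    - [[0.008, 0, -0.001, 0, 0, -0.6, 0.036], [0.006, 0, 0, 0, 0, 0, 0.036], [0, 0, 0, 0, 0, 0, 0.036], [0, 0, 0, 0, 0, 0, 0.0], [0, 0, 0, 0, 0, 0, 0.0], [0, 0, 0, 0, 0, 0, 0.0], [0, 0, 0, 0, 0, 0, 0.0], [0, 0, 0, 0, 0, 0, 0.0], [0, 0, 0, 0, 0, 0, 0.0]]
  squeeze: 45

```text
t: 20.62
tool_pos: [0.4615, -0.3133, 0.0576]
tool_rot: [0.955, 1.718, -1.908]
contact_force: [0.3, 0.7, -0.8]
opening: 0.0066
```

```bash
python3 - <<'E'
from rest import *
top=lie+.042*up
rel(top-.043*up,axes(-up,-n))
E
```

```text
t 20.62 F [ 0.3  0.7 -0.8] open 0.0066 at [ 0.4615 -0.3133  0.0576] ax [[-0.687, 0.147, -0.712], [0.693, -0.165, -0.702], [-0.22, -0.975, 0.011]]
turn deg(tool) [-0.49  0.44 -0.39] shift before turn mm [ 5.8 -0.5 -1.4] after turn [ 5.9 -0.4 -1.3]
```

Call:
arm_command:
  plan:
    - [[-0.008, -0.008, 0, 0, 0, 0, 0.0], [-0.016, -0.016, 0, 0, 0, 0, 0.0], [-0.021, -0.021, 0, 0, 0, 0, 0.0], [-0.021, -0.021, 0, 0, 0, 0, 0.0], [-0.021, -0.021, 0, 0, 0, 0, 0.0], [-0.021, -0.021, 0, 0, 0, 0, 0.0], [-0.021, -0.021, 0, 0, 0, 0, 0.0], [-0.01, -0.01, 0, 0, 0, 6.5, 0.0], [0, 0, 0, 0, 0, 6.5, 0.0], [0, 0, 0, 0, 0, 6.5, 0.0], [0, 0, 0, 0, 0, 6.5, 0.0], [0, 0, 0, 0, 0, 6.5, 0.0], [0, 0, 0, 0, 0, 6.5, 0.0], [0, 0, 0, 0, 0, 6.5, 0.0], [0, 0, 0, 0, 0, 6.5, 0.0], [0, 0, 0, 0, 0, 5, 0.0], [0, 0, 0, 0, 0, 0, 0.0]]

```text
t: 22.03
tool_pos: [0.4624, -0.31, 0.2779]
tool_rot: [1.442, 0.861, -1.178]
contact_force: [0.4, 0.4, -1.2]
opening: 0.0067
```

```bash
cat > rack.py <<'E'
from h import *
Z=np.array([0,0,1.])
def rk(O=(.6397,.0045),yaw=-6.2):
    b=np.radians(yaw); ex=np.array([np.cos(b),np.sin(b),0]); ey=np.array([-np.sin(b),np.cos(b),0])
    o=np.array([*O,0.]); return o,ex,ey
def tilt(t,ex): # tool axes for tile tilted t deg top to -x
    t=np.radians(t); return np.sin(t)*ex-np.cos(t)*Z, np.cos(t)*ex+np.sin(t)*Z
def foot_tcp(t,xb,zf,o,ex,ey,y=0,L=.047):
    tx,ty=tilt(t,ex)  # back-bottom corner x = xb, front-bottom corner z = zf
    fr=xb-.008*np.cos(np.radians(t)); mid=np.array([fr,0,zf])
    f=o+fr*ex+zf*Z+.004*ty+y*ey
    return f-L*tx, axes(tx,ty)
E
python3 - <<'E'
from rack import *
o,ex,ey=rk()
p,r=foot_tcp(12,-.0015,.008,o,ex,ey); tx=r.as_matrix()[:,0]
print("final insert tcp",p.round(4)); rel(p-.16*tx,r); print(np.round(ctrl.get_obs()["q"],2))
K,T,im=shot("wrist","w13"); np.savez("w13",T=T)
marks("wrist",K,T,["rack","rack_hook","rack_lock","rack_seat","tile"])
E
```

```text
final insert tcp [0.6246 0.0061 0.0548]
t 22.03 F [ 0.4  0.4 -1.2] open 0.0067 at [ 0.4624 -0.31    0.2779] ax [[0.26, -0.078, -0.962], [0.941, -0.205, 0.271], [-0.218, -0.976, 0.02]]
turn deg(tool) [-5.94  2.66 -3.63] shift before turn mm [  72.7   38.1 -341.5] after turn [  84.7   78.  -331.8]
[-0.8  -0.33  1.87  0.13  1.37 -0.59]
rack 0.65 [ 4.677e-01 -3.066e-01 -1.000e-04] (252, 171)
tile 0.77 [ 0.4632 -0.3071  0.2764] (314, 283)
```

Call:
arm_command:
  plan:
    - [[0, 0, 0, -5.9, 2.6, -3.6, 0.0], [0.004, 0.008, -0.034, 0, 0, 0, 0.0], [0.004, 0.008, -0.034, 0, 0, 0, 0.0], [0.004, 0.008, -0.034, 0, 0, 0, 0.0], [0.004, 0.008, -0.034, 0, 0, 0, 0.0], [0.004, 0.008, -0.034, 0, 0, 0, 0.0], [0.004, 0.008, -0.034, 0, 0, 0, 0.0], [0.004, 0.008, -0.034, 0, 0, 0, 0.0], [0.004, 0.008, -0.034, 0, 0, 0, 0.0], [0.004, 0.008, -0.034, 0, 0, 0, 0.0], [0.004, 0.006, -0.02, 0, 0, 0, 0.0], [0, 0, 0, 0, 0, 0, 0.0], [0, 0, 0, 0, 0, 0, 0.0]]

```text
t: 23.42
tool_pos: [0.5975, 0.0205, 0.2465]
tool_rot: [1.358, 1.019, -1.146]
contact_force: [0.5, -0.4, -1.4]
opening: 0.0067
```

```bash
python3 - <<'E'
from rack import *
K,T,im=shot("wrist","w14"); np.savez("w14",T=T)
o,ex,ey=rk()
p,r=foot_tcp(12,-.0015,.008,o,ex,ey); tx=r.as_matrix()[:,0]
rel(p-.10*tx,r)
marks("wrist",K,T,["rack","rack_hook","rack_lock","rack_seat","rack_rail","tile"])
c=np.array([[-.052,.046,.02],[-.052,-.108,.02],[.02,-.108,.02],[.02,.046,.02],[-.006,-.025,.101],[-.006,-.035,.101],[.0,.046,.02],[-.03,-.025,.05],[-.0239,.025,.05]])
P=o+c[:,:1]*ex+c[:,1:2]*ey+c[:,2:]*Z; q=proj(K,T,P); print(q.round(0).tolist())
b=im[:,:,::-1].copy()
for s in q: cv2.circle(b,tuple(int(v) for v in s),2,(255,255,0),1)
cv2.imwrite("pics/c14.png",b)
E
```

```text
t 23.47 F [-0.2  0.4 -1.2] open 0.0069 at [0.5973 0.0202 0.2462] ax [[0.182, -0.015, -0.983], [0.978, -0.099, 0.183], [-0.1, -0.995, -0.003]]
turn deg(tool) [ 0.4  -0.27  1.47] shift before turn mm [93.4 -9.4 11.4] after turn [ 93.2 -11.7  11. ]
rack 0.95 [6.407e-01 5.000e-04 2.400e-03] (316, 199)
rack_hook 0.69 [0.6372 0.006  0.0969] (331, 219)
rack_lock 0.88 [ 0.6182 -0.0284  0.0219] (301, 233)
rack_seat 0.59 [0.6395 0.006  0.0521] (323, 206)
rack_rail 0.72 [0.6149 0.0079 0.0482] (297, 206)
tile 0.57 [0.6014 0.0243 0.246 ] (322, 281)
[[266.0, 156.0], [271.0, 297.0], [334.0, 293.0], [338.0, 155.0], [328.0, 250.0], [328.0, 261.0], [319.0, 155.0], [293.0, 233.0], [299.0, 182.0]]
```

View pics/c14.png

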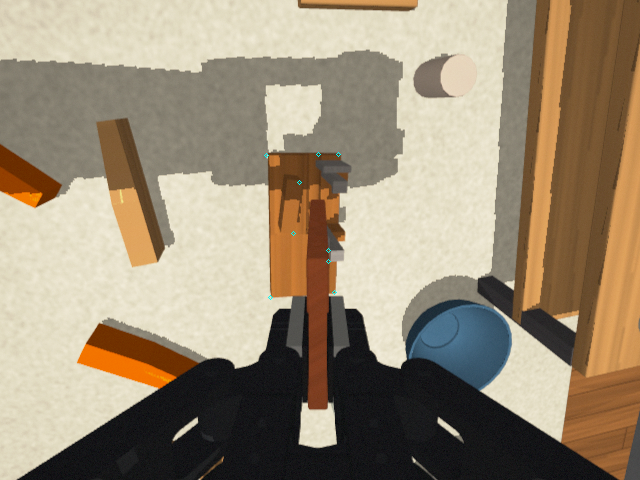

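The projected rack corners match the picture to about 1–2 px: (266,156), (271,297) and (334,293). The tile is held edge-on at (318,200–408), straight over the groove side. I'm shifting the rack estimate by +1.3 mm in x and going on. That was my 12th picture, so from here I check by numbers only.

Call:
arm_command:
  plan:
    - [[0.02, -0.004, 0.006, 0.4, -0.3, 1.4, 0.0], [0.03, -0.004, 0.007, 0, 0, 0, 0.0], [0.03, -0.003, 0, 0, 0, 0, 0.0], [0.01, 0, 0, 0, 0, 0, 0.0], [0, 0, 0, 0, 0, 0, 0.0], [0, 0, 0, 0, 0, 0, 0.0]]

```text
t: 24.27
tool_pos: [0.6052, -0.0013, 0.1602]
tool_rot: [1.381, 0.975, -1.135]
contact_force: [0.2, 0.3, -0.1]
opening: 0.0073
```

```bash
sed -i 's/(.6397,.0045)/(.641,.0045)/' rack.py; cat > ins.py <<'E'
from rack import *
o,ex,ey=rk()
p,r=foot_tcp(12,-.0015,.008,o,ex,ey,y=-.0028)
rel(p,r)
E
python3 ins.py
```

```text
t 24.27 F [ 0.2  0.3 -0.1] open 0.0073 at [ 0.6052 -0.0013  0.1602] ax [[0.218, -0.027, -0.976], [0.969, -0.116, 0.219], [-0.119, -0.993, 0.001]]
turn deg(tool) [-0.63  0.21 -0.67] shift before turn mm [107.2  -3.9  -7.2] after turn [107.3  -2.5  -6.8]
```

Call:
arm_command:
  plan:
    - [[0, -0.002, -0.004, -0.6, 0.2, -0.7, 0.0], [0.01, -0.001, -0.003, 0, 0, 0, 0.0], [0.02, 0, 0, 0, 0, 0, 0.0], [0.02, 0, 0, 0, 0, 0, 0.0], [0.01, 0, 0, 0, 0, 0, 0.0], [0, 0, 0, 0, 0, 0, 0.0], [0, 0, 0, 0, 0, 0, 0.0]]

```text
t: 24.85
tool_pos: [0.6232, 0.0059, 0.1101]
tool_rot: [1.376, 0.981, -1.121]
contact_force: [0.1, -0.3, -0.8]
opening: 0.0068
```

```bash
python3 ins.py
```

```text
t 24.85 F [ 0.1 -0.3 -0.8] open 0.0068 at [0.6232 0.0059 0.1101] ax [[0.223, -0.023, -0.975], [0.969, -0.103, 0.224], [-0.106, -0.994, -0.001]]
turn deg(tool) [ 0.1  -0.06 -0.93] shift before turn mm [54.5 -9.8  2.3] after turn [54.7 -8.9  2.3]
```

Call:
arm_command:
  plan:
    - [[0, -0.005, 0.001, 0, 0, -0.9, 0.0], [0, -0.004, 0.001, 0, 0, 0, 0.0], [0, 0, 0, 0, 0, 0, 0.0], [0.01, 0, 0, 0, 0, 0, 0.0], [0.01, 0, 0, 0, 0, 0, 0.0], [0, 0, 0, 0, 0, 0, 0.0], [0, 0, 0, 0, 0, 0, 0.0]]

```text
t: 25.43
tool_pos: [0.6205, 0.0042, 0.0922]
tool_rot: [1.372, 0.988, -1.127]
contact_force: [0.1, -0.6, -0.2]
opening: 0.0068
```

```bash
python3 ins.py
```

```text
t 25.43 F [ 0.1 -0.6 -0.2] open 0.0068 at [0.6205 0.0042 0.0922] ax [[0.214, -0.022, -0.977], [0.971, -0.103, 0.215], [-0.106, -0.994, -0.001]]
turn deg(tool) [ 0.12 -0.05 -0.4 ] shift before turn mm [37.6 -3.   0.3] after turn [37.6 -2.8  0.3]
```

Call:
arm_command:
  plan:
    - [[0, -0.003, 0, 0, 0, -0.4, 0.0], [0.006, 0, 0, 0, 0, 0, 0.0], [0.007, 0, 0, 0, 0, 0, 0.0], [0.006, 0, 0, 0, 0, 0, 0.0], [0, 0, 0, 0, 0, 0, 0.0], [0, 0, 0, 0, 0, 0, 0.0]]

```text
t: 25.93
tool_pos: [0.6212, 0.0041, 0.0698]
tool_rot: [1.369, 0.996, -1.134]
contact_force: [0.5, -0.6, -0.4]
opening: 0.0066
```

```bash
python3 ins.py
```

```text
t 25.93 F [ 0.5 -0.6 -0.4] open 0.0066 at [0.6212 0.0041 0.0698] ax [[0.204, -0.021, -0.979], [0.973, -0.104, 0.206], [-0.106, -0.994, -0.001]]
turn deg(tool) [ 0.12 -0.06  0.14] shift before turn mm [15.6  1.3  0.3] after turn [15.6  1.3  0.3]
```

Call:
arm_command:
  plan:
    - [[0.003, 0.001, 0, 0, 0, 0, 0.0], [0.004, 0, 0, 0, 0, 0, 0.0], [0, 0, 0, 0, 0, 0, 0.0], [0, 0, 0, 0, 0, 0, 0.0]]

```text
t: 26.27
tool_pos: [0.624, 0.0038, 0.0625]
tool_rot: [1.369, 0.995, -1.134]
contact_force: [0.3, 0.3, -0.0]
opening: 0.0067
```

```bash
python3 ins.py
```

```text
t 26.27 F [ 0.3  0.3 -0. ] open 0.0067 at [0.624  0.0038 0.0625] ax [[0.205, -0.021, -0.979], [0.973, -0.104, 0.206], [-0.106, -0.994, -0.001]]
turn deg(tool) [ 0.11 -0.06  0.13] shift before turn mm [7.8 0.  0.3] after turn [7.8 0.  0.3]
```

Call:
arm_command:
  plan:
    - [[0.003, 0, 0, 0, 0, 0, 0.0], [0.003, 0, 0, 0, 0, 0, 0.0], [0.001, 0, 0, 0, 0, 0, 0.0], [0, 0, 0, 0, 0, 0, 0.0]]

```text
t: 26.6
tool_pos: [0.6259, 0.0036, 0.0554]
tool_rot: [1.369, 0.995, -1.134]
contact_force: [-1.1, 0.3, -0.9]
opening: 0.0068
```

```bash
python3 ins.py
```

```text
t 26.6 F [-1.1  0.3 -0.9] open 0.0068 at [0.6259 0.0036 0.0554] ax [[0.205, -0.021, -0.978], [0.973, -0.104, 0.207], [-0.106, -0.994, -0.001]]
turn deg(tool) [ 0.12 -0.06  0.08] shift before turn mm [ 0.6 -0.4  0.3] after turn [ 0.6 -0.4  0.3]
```

Call:
arm_command:
  plan:
    - [[0.0015, 0, 0, 0, 0, 0, 0.0], [0.001, 0, 0, 0, 0, 0, 0.0], [0, 0, 0, 0, 0, 0, 0.0]]

```text
t: 26.85
tool_pos: [0.6271, 0.0037, 0.0539]
tool_rot: [1.37, 0.994, -1.132]
contact_force: [-0.2, 0.3, -0.7]
opening: 0.0067
```

```bash
python3 ins.py
```

```text
t 26.85 F [-0.2  0.3 -0.7] open 0.0067 at [0.6271 0.0037 0.0539] ax [[0.207, -0.021, -0.978], [0.973, -0.104, 0.208], [-0.106, -0.994, -0.001]]
turn deg(tool) [ 0.12 -0.07  0.01] shift before turn mm [-1.2 -1.2  0.5] after turn [-1.2 -1.2  0.5]
```

Call:
arm_command:
  plan:
    - [[0.002, -0.001, 0, 0, 0, 0, 0.0], [0.0015, 0, 0, 0, 0, 0, 0.0], [0, 0, 0, 0, 0, 0, 0.0]]

```text
t: 27.1
tool_pos: [0.6278, 0.0039, 0.0538]
tool_rot: [1.37, 0.993, -1.132]
contact_force: [-2.1, -0.4, -1.6]
opening: 0.0064
```

```bash
python3 ins.py
```

```text
t 27.1 F [-2.1 -0.4 -1.6] open 0.0064 at [0.6278 0.0039 0.0538] ax [[0.207, -0.021, -0.978], [0.973, -0.103, 0.208], [-0.106, -0.994, -0.001]]
turn deg(tool) [ 0.12 -0.07 -0.03] shift before turn mm [-1.4 -1.9  0.7] after turn [-1.4 -1.9  0.7]
```

Call:
arm_command:
  plan:
    - [[-0.0008, 0.0024, 0, 0, 0, -3, 0.0], [0, 0.0024, 0, 0, 0, -3, 0.0], [0, 0.0024, 0, 0, 0, -3, 0.0], [0, 0.0024, 0, 0, 0, -3, 0.0], [0, 0, 0, 0, 0, 0, 0.0]]

```text
t: 27.52
tool_pos: [0.636, 0.003, 0.0555]
tool_rot: [1.284, 1.164, -1.292]
contact_force: [-1.6, 0.2, -0.8]
opening: 0.0068
```

```bash
cat > up.py <<'E'
from rack import *
o,ex,ey=rk()
tx,ty=tilt(0,ex)
rel(o-.004*ex-.0028*ey+.0538*Z,axes(tx,ty))
E
python3 up.py
```

```text
t 27.52 F [-1.6  0.2 -0.8] open 0.0068 at [0.636  0.003  0.0555] ax [[-0.008, 0.001, -1.0], [0.994, -0.106, -0.008], [-0.106, -0.994, -0.001]]
turn deg(tool) [ 0.14 -0.03  0.45] shift before turn mm [1.7 0.9 0.8] after turn [1.7 0.8 0.8]
```

Call:
arm_command:
  plan:
    - [[0.001, 0.0015, 0, 0, 0, 0.4, 0.0], [0.001, 0.0015, 0, 0, 0, 0, 0.0], [0.0005, 0.001, 0, 0, 0, 0, 0.0], [0, 0, 0, 0, 0, 0, 0.0]]

```text
t: 27.85
tool_pos: [0.6359, 0.0028, 0.0541]
tool_rot: [1.284, 1.162, -1.293]
contact_force: [-0.1, 0.0, -0.5]
opening: 0.0068
```

```bash
python3 up.py
```

```text
t 27.85 F [-0.1  0.  -0.5] open 0.0068 at [0.6359 0.0028 0.0541] ax [[-0.008, 0.0, -1.0], [0.994, -0.107, -0.008], [-0.107, -0.994, 0.001]]
turn deg(tool) [0.08 0.05 0.43] shift before turn mm [0.3 0.9 0.6] after turn [0.3 0.9 0.6]
```

Call:
arm_command:
  plan:
    - [[0, 0, 0, 0, 0, 0, 0.015], [0, 0, 0, 0, 0, 0, 0.022], [0, 0, 0, 0, 0, 0, 0.03], [0, 0, 0, 0, 0, 0, 0.03], [0, 0, 0, 0, 0, 0, 0.03], [-0.01, 0, 0, 0, 0, 0, 0.03], [-0.015, 0, 0, 0, 0, 0, 0.03], [-0.025, 0, 0, 0, 0, 0, 0.03], [-0.035, 0, 0, 0, 0, 0, 0.03], [-0.035, 0, 0, 0, 0, 0, 0.03], [-0.035, 0, 0, 0, 0, 0, 0.03], [0, 0, 0, 0, 0, 0, 0.03], [0, 0, 0, 0, 0, 0, 0.03]]

```text
t: 28.93
tool_pos: [0.6352, 0.0031, 0.2176]
tool_rot: [1.285, 1.159, -1.289]
contact_force: [0.5, -0.0, -2.2]
opening: 0.0296
```

```bash
python3 - <<'E'
from rack import *
K,T,im=shot("wrist","w15"); np.savez("w15",T=T)
o,ex,ey=rk((.64,.0045)); up=Z; tx,ty=tilt(0,ex)
def exp(K,T):
    P=[o+x*ex+y*ey+z*Z for x in(-.008,0) for y in(-.033,.033) for z in(.02,.092)]
    return proj(K,T,P)
for c in ("wrist","scene","side"):
    if c!="wrist": K,T,im=shot(c,c+"15")
    m=[d for d in cut_out(c,"tile")]
    q=exp(K,T); print(c,"exp box",q.min(0).round(),q.max(0).round())
    for d in m[:3]:
        ys,xs=np.where(d["mask"]); print(round(d["conf"],2),xs.min(),ys.min(),xs.max(),ys.max())
    marks(c,K,T,["tile"],n=2)
    if c=="wrist": marks(c,K,T,["wedge"],n=2)
rel([.46,.0,.2],axes([0,0,-1],[1,0,0])); print(np.round(ctrl.get_obs()["q"],2))
E
```

```text
wrist exp box [313. 158.] [324. 254.]
0.85 314 158 323 255
tile 0.92 [0.6367 0.0039 0.0502] (318, 202)
tile 0.38 [0.6376 0.0051 0.097 ] (319, 215)
wedge 0.94 [ 0.4596  0.0339 -0.0015] (137, 177)
wedge 0.72 [0.3413 0.0909 0.0034] (-3, 131)
scene exp box [282. 249.] [315. 293.]
0.71 286 251 306 288
tile 0.58 [0.6411 0.0044 0.0477] (297, 276)
side exp box [251. 215.] [282. 258.]
0.84 253 218 281 258
tile 0.74 [0.6376 0.0066 0.0498] (266, 238)
t 29.43 F [-0.3  0.7 -0. ] open 0.0298 at [0.6339 0.0032 0.2139] ax [[-0.008, 0.0, -1.0], [0.994, -0.106, -0.008], [-0.106, -0.994, 0.001]]
turn deg(tool) [-6.08  0.01  0.46] shift before turn mm [  15.3 -172.4   21.6] after turn [  13.9 -173.9    3.2]
[-0.11  0.08  1.58 -0.    1.49 -0.01]
```

The tile is seated: in all three cameras its mask agrees with the predicted box to a few pixels, and its marks fall within 2 mm of rack_seat. Now the wedge.

```bash
python3 - <<'E'
from rack import *
K=calibration("wrist"); T2=np.load("w2.npz")["T"]
P=toplane(K,T2,[[204.8,262],[332,256],[332.8,277.2],[206,275.2]],.04); print(P.round(4).tolist())
d=P[0]-P[1]; print(np.degrees(np.arctan2(d[1],d[0])),np.linalg.norm(d),np.linalg.norm(P[1]-P[2]),np.linalg.norm(P[0]-P[3]))
yw=np.arctan2(d[1],d[0]); wx=np.array([np.cos(yw),np.sin(yw)]); wy=np.array([-wx[1],wx[0]])
for pt,l in((P[0],(.066,-.0118)),(P[1],(-.066,-.0118)),(P[2],(-.066,.0118)),(P[3],(.066,.0032))): print("origin",(pt[:2]-l[0]*wx-l[1]*wy).round(4))
tail=np.array([.461,.036])-.035*wx; print("tail",tail)
rel([*tail,.10],axes([0,0,-1],[*(-wy),0]))
E
```

```text
[[0.47, 0.1031, 0.04], [0.4741, -0.0289, 0.04], [0.4501, -0.0296, 0.04], [0.455, 0.1035, 0.04]]
91.78600051639793 0.13201571975705342 0.024016896207504905 0.014964806609281907
origin [0.4602 0.0367]
origin [0.4602 0.0367]
origin [0.4598 0.0368]
origin [0.4603 0.0376]
tail [0.46209083 0.001017  ]
t 29.43 F [-0.3  0.7 -0. ] open 0.0298 at [0.6339 0.0032 0.2139] ax [[-0.008, 0.0, -1.0], [0.994, -0.106, -0.008], [-0.106, -0.994, 0.001]]
turn deg(tool) [-7.86  0.    0.46] shift before turn mm [ 115.3 -169.6   20.3] after turn [ 113.9 -171.8   -3.1]
```

Call:
arm_command:
  plan:
    - [[0, -0.02, 0, -4, 0, 0.4, 0.045], [0, -0.035, 0, -3.9, 0, 0, 0.045], [0.01, -0.035, 0, 0, 0, 0, 0.045], [0.02, -0.035, 0, 0, 0, 0, 0.045], [0.02, -0.035, 0, 0, 0, 0, 0.045], [0.02, 0, 0, 0, 0, 0, 0.045], [0, 0, 0, 0, 0, 0, 0.045], [0, 0, 0, 0, 0, 0, 0.045]]

```text
t: 30.1
tool_pos: [0.4657, 0.003, 0.1376]
tool_rot: [1.178, 1.231, -1.183]
contact_force: [-0.2, -0.0, 0.3]
opening: 0.0452
```

```bash
cat > wg.py <<'E'
from rack import *
import sys
yw=np.radians(91.8); wx=np.array([np.cos(yw),np.sin(yw),0]); wy=np.array([-wx[1],wx[0],0])
tail=np.array([.4602,.0368,0])-.035*wx
rel(tail+float(sys.argv[1])*Z,axes(-Z,-wy))
E
python3 wg.py 0
```

```text
t 30.1 F [-0.2 -0.   0.3] open 0.0452 at [0.4657 0.003  0.1376] ax [[-0.004, 0.0, -1.0], [0.999, 0.039, -0.004], [0.039, -0.999, -0.0]]
turn deg(tool) [ 0.44 -0.02  0.24] shift before turn mm [137.6  -3.9   1.1] after turn [137.6  -4.5   1.1]
```

Call:
arm_command:
  plan:
    - [[0.03, -0.003, 0.001, 0.4, 0, 0.2, 0.045], [0.035, -0.002, 0, 0, 0, 0, 0.045], [0.03, 0, 0, 0, 0, 0, 0.045], [0.02, 0, 0, 0, 0, 0, 0.045], [0.01, 0, 0, 0, 0, 0, 0.045], [0, 0, 0, 0, 0, 0, 0.045], [0, 0, 0, 0, 0, 0, 0.045]]

```text
t: 30.68
tool_pos: [0.4759, -0.0001, 0.0205]
tool_rot: [1.192, 1.209, -1.173]
contact_force: [0.5, -0.1, 0.2]
opening: 0.0453
```

```bash
python3 wg.py 0
```

```text
t 30.68 F [ 0.5 -0.1  0.2] open 0.0453 at [ 4.759e-01 -1.000e-04  2.050e-02] ax [[0.019, -0.003, -1.0], [0.999, 0.033, 0.019], [0.033, -0.999, 0.003]]
turn deg(tool) [ 0.06  0.18 -1.07] shift before turn mm [ 20.2 -14.9  -2.5] after turn [ 20.5 -14.5  -2.4]
```

Call:
arm_command:
  plan:
    - [[0, -0.007, -0.001, 0, 0, -1, 0.045], [0, -0.007, -0.001, 0, 0, 0, 0.045], [0, 0, 0, 0, 0, 0, 0.045], [0, 0, 0, 0, 0, 0, 0.045], [0.007, 0, 0, 0, 0, 0, 0.045], [0.007, 0, 0, 0, 0, 0, 0.045], [0.006, 0, 0, 0, 0, 0, 0.045], [0, 0, 0, 0, 0, 0, 0.045], [0, 0, 0, 0, 0, 0, 0.045]]

```text
t: 31.43
tool_pos: [0.4674, 0.0006, 0.0065]
tool_rot: [1.187, 1.211, -1.178]
contact_force: [0.4, -0.5, -0.4]
opening: 0.0449
```

```bash
python3 wg.py 0
```

```text
t 31.43 F [ 0.4 -0.5 -0.4] open 0.0449 at [0.4674 0.0006 0.0065] ax [[0.013, -0.005, -1.0], [0.999, 0.033, 0.013], [0.033, -0.999, 0.006]]
turn deg(tool) [ 0.09  0.33 -0.75] shift before turn mm [ 6.4 -6.1 -1.4] after turn [ 6.5 -6.  -1.4]
```

Call:
arm_command:
  plan:
    - [[0, -0.006, -0.001, 0, 0.3, -0.7, 0.045], [0, 0, 0, 0, 0, 0, 0.045], [0.005, -0.001, 0, 0, 0, 0, 0.045], [0.005, -0.001, 0, 0, 0, 0, 0.045], [0, 0, 0, 0, 0, 0, 0.045]]

```text
t: 31.85
tool_pos: [0.4582, 0.0015, -0.005]
tool_rot: [1.184, 1.226, -1.186]
contact_force: [-1.0, 0.8, 0.3]
opening: 0.0451
```

```bash
python3 wg.py -0.004
```

```text
t 31.85 F [-1.   0.8  0.3] open 0.0451 at [ 0.4582  0.0015 -0.005 ] ax [[-0.001, 0.0, -1.0], [0.999, 0.033, -0.001], [0.033, -0.999, -0.0]]
turn deg(tool) [ 0.08 -0.01  0.08] shift before turn mm [-1.   3.1 -0.3] after turn [-1.   3.1 -0.3]
```

Good. I'll nudge +3 mm and close.

Call:
arm_command:
  plan:
    - [[0, 0.003, 0, 0, 0, 0, 0.045], [0, 0, 0, 0, 0, 0, 0.045], [0, 0, 0, 0, 0, 0, 0.01], [0, 0, 0, 0, 0, 0, 0.01], [0, 0, 0, 0, 0, 0, 0.01], [0, 0, 0, 0, 0, 0, 0.01], [0, 0, 0, 0, 0, 0, 0.01], [-0.01, 0, 0, 0, 0, 0, 0.01], [-0.02, 0, 0, 0, 0, 0, 0.01], [-0.02, 0, 0, 0, 0, 0, 0.01], [-0.02, 0, 0, 0, 0, 0, 0.01], [0, 0, 0, 0, 0, 0, 0.01], [0, 0, 0, 0, 0, 0, 0.01]]
  squeeze: 70

```text
t: 32.93
tool_pos: [0.4594, 0.0018, 0.0679]
tool_rot: [1.182, 1.23, -1.189]
contact_force: [-1.2, -0.3, -1.8]
opening: 0.0223
```

```bash
cat > lk.py <<'E'
from rack import *
import sys
# wedge origin target in the rack: x,y(mm),z ; tool to wedge origin: +35 mm ahead (-tool z), underside ZW above TCP
o,ex,ey=rk((.64,.0045)); x,y,z=[float(v)/1000 for v in sys.argv[1:4]]
t=o+x*ex+(y-.035)*ey+(z-.005)*Z
rel(t,axes(-Z,ex)); print("wedge origin now in rack", [round(float(v)*1000,1) for v in ((pose()[0]-o)@ex,(pose()[0]-o)@ey+.035,pose()[0][2]+.005)])
E
python3 lk.py -20.8 -115 24
python3 - <<'E'
from h import *
K,T,im=shot("wrist"); marks("wrist",K,T,["wedge"],n=2)
for d in cut_out("wrist","wedge")[:2]: print(round(d["conf"],2),rect(K,T,d["mask"],pose()[0][2]+.045))
E
```

```text
t 32.93 F [-1.2 -0.3 -1.8] open 0.0223 at [0.4594 0.0018 0.0679] ax [[-0.006, 0.001, -1.0], [0.999, 0.033, -0.006], [0.033, -0.999, -0.001]]
turn deg(tool) [ 8.09 -0.02  0.35] shift before turn mm [ 48.  139.2 148.9] after turn [ 48.9 158.5 127.9]
wedge origin now in rack [-179.3, 12.9, 72.9]
wedge 0.71 [0.4575 0.0403 0.0707] (314, 212)
wedge 0.68 [0.3423 0.0893 0.0033] (110, 86)
0.66 (395.9, 85.4, 70.4, 21.4, -40.5)
0.58 (451.8, -40.4, 24.7, 10.6, -42.9)
```

Call:
arm_command:
  plan:
    - [[-0.003, 0, 0, 4.1, 0, 0.3, 0.01], [-0.003, 0, 0.01, 4, 0, 0, 0.01], [0, 0, 0.03, 0, 0, 0, 0.01], [0, 0, 0.03, 0, 0, 0, 0.01], [0, 0, 0.03, 0, 0, 0, 0.01], [0, 0.005, 0.03, 0, 0, 0, 0.01], [0, 0.03, 0, 0, 0, 0, 0.01], [0, 0.035, 0, 0, 0, 0, 0.01], [0, 0.035, 0, 0, 0, 0, 0.01], [0, 0.035, 0, 0, 0, 0, 0.01], [0, 0.01, 0, 0, 0, 0, 0.01], [0, 0, 0, 0, 0, 0, 0.01], [0, 0, 0, 0, 0, 0, 0.01]]

```text
t: 34.17
tool_pos: [0.5843, -0.148, 0.0443]
tool_rot: [1.286, 1.188, -1.32]
contact_force: [-0.6, -1.1, -0.9]
opening: 0.0225
```

```bash
python3 lk.py -20.8 -115 24
```

```text
t 34.17 F [-0.6 -1.1 -0.9] open 0.0225 at [ 0.5843 -0.148   0.0443] ax [[-0.038, 0.013, -0.999], [0.992, -0.118, -0.04], [-0.118, -0.993, -0.009]]
turn deg(tool) [-0.57 -0.51  2.27] shift before turn mm [24.7 19.  -7.6] after turn [25.3 18.1 -7.7]
wedge origin now in rack [-38.9, -122.7, 49.3]
```

Call:
arm_command:
  plan:
    - [[0, 0.005, -0.003, -0.5, -0.5, 2.2, 0.01], [0, 0.006, -0.003, 0, 0, 0, 0.01], [0.005, 0.006, -0.001, 0, 0, 0, 0.01], [0.006, 0, 0, 0, 0, 0, 0.01], [0.006, 0, 0, 0, 0, 0, 0.01], [0, 0, 0, 0, 0, 0, 0.01], [0, 0, 0, 0, 0, 0, 0.01]]

```text
t: 34.75
tool_pos: [0.5959, -0.1408, 0.0206]
tool_rot: [1.286, 1.166, -1.297]
contact_force: [1.0, 0.1, 0.5]
opening: 0.0224
```

```bash
python3 lk.py -20.8 -115 22
```

```text
t 34.75 F [1.  0.1 0.5] open 0.0224 at [ 0.5959 -0.1408  0.0206] ax [[-0.012, 0.004, -1.0], [0.994, -0.11, -0.012], [-0.11, -0.994, -0.002]]
turn deg(tool) [-0.1  -0.13  0.7 ] shift before turn mm [3.6 7.4 0.7] after turn [3.6 7.4 0.7]
wedge origin now in rack [-28.2, -114.3, 25.6]
```

Call:
arm_command:
  plan:
    - [[0, 0.004, 0, -0.1, -0.1, 0.7, 0.01], [0.001, 0.0035, 0, 0, 0, 0, 0.01], [0.001, 0, 0, 0, 0, 0, 0.01], [0, 0, 0, 0, 0, 0, 0.01]]

```text
t: 35.08
tool_pos: [0.6038, -0.1421, 0.0185]
tool_rot: [1.289, 1.155, -1.288]
contact_force: [-0.2, 1.4, -0.7]
opening: 0.0225
```

```bash
python3 lk.py -20.8 -80 21; python3 - <<'E'
from rack import *
K,T,im=shot("wrist","w20"); o,ex,ey=rk((.64,.0045))
d=mark_of("wrist","wedge")
for d in d[:2]:
    w=T[:3,:3]@np.array(d["at"])+T[:3,3]-o; print(round(d["conf"],2),(w@ex).round(4),(w@ey).round(4),w[2].round(4))
E
```

```text
t 35.08 F [-0.2  1.4 -0.7] open 0.0225 at [ 0.6038 -0.1421  0.0185] ax [[0.001, 0.0, -1.0], [0.994, -0.108, 0.001], [-0.108, -0.994, -0.0]]
turn deg(tool) [-0.02 -0.02 -0.06] shift before turn mm [  2.5  -0.6 -34.6] after turn [  2.5  -0.6 -34.6]
wedge origin now in rack [-20.2, -114.6, 23.5]
0.6 -0.1842 -0.1739 0.0003
0.58 -0.0223 -0.1157 0.0201
```

Call:
arm_command:
  plan:
    - [[0.001, -0.0006, -0.01, 0, 0, 0, 0.01], [0, 0, -0.012, 0, 0, 0, 0.01], [0, 0, -0.01, 0, 0, 0, 0.01], [0, 0, 0, 0, 0, 0, 0.01], [0, 0, 0, 0, 0, 0, 0.01]]

```text
t: 35.6
tool_pos: [0.6072, -0.1067, 0.0182]
tool_rot: [1.289, 1.154, -1.287]
contact_force: [-0.7, -0.1, -1.6]
opening: 0.0223
```

```bash
python3 lk.py -20.5 -45 20.5
```

```text
t 35.6 F [-0.7 -0.1 -1.6] open 0.0223 at [ 0.6072 -0.1067  0.0182] ax [[0.002, -0.0, -1.0], [0.994, -0.108, 0.002], [-0.108, -0.994, 0.0]]
turn deg(tool) [ 0.    0.01 -0.11] shift before turn mm [  2.7   0.1 -34.1] after turn [  2.7   0.1 -34.1]
wedge origin now in rack [-20.6, -79.1, 23.2]
```

Call:
arm_command:
  plan:
    - [[0.001, 0, -0.01, 0, 0, 0, 0.01], [0.001, 0, -0.01, 0, 0, 0, 0.01], [0, 0, -0.01, 0, 0, 0, 0.01], [0, 0, 0, 0, 0, 0, 0.01], [0, 0, 0, 0, 0, 0, 0.01]]

```text
t: 36.02
tool_pos: [0.6114, -0.0727, 0.0162]
tool_rot: [1.289, 1.154, -1.285]
contact_force: [1.6, -0.0, -1.0]
opening: 0.0221
```

```bash
python3 lk.py -20 -34 20.5
```

```text
t 36.02 F [ 1.6 -0.  -1. ] open 0.0221 at [ 0.6114 -0.0727  0.0162] ax [[0.004, -0.0, -1.0], [0.994, -0.107, 0.004], [-0.107, -0.994, -0.0]]
turn deg(tool) [ 0.05 -0.01 -0.2 ] shift before turn mm [  0.7   0.1 -10.8] after turn [  0.7   0.1 -10.8]
wedge origin now in rack [-20.1, -44.8, 21.2]
```

Call:
arm_command:
  plan:
    - [[0.001, 0, -0.003, 0, 0, 0, 0.01], [0.001, 0, -0.004, 0, 0, 0, 0.01], [0, 0, -0.003, 0, 0, 0, 0.01], [0, 0, 0, 0, 0, 0, 0.01]]

```text
t: 36.35
tool_pos: [0.6126, -0.0668, 0.0155]
tool_rot: [1.283, 1.147, -1.29]
contact_force: [0.4, 4.8, -0.8]
opening: 0.0226
```

```bash
python3 lk.py -20 -34 20
```

```text
t 36.35 F [ 0.4  4.8 -0.8] open 0.0226 at [ 0.6126 -0.0668  0.0155] ax [[0.003, -0.009, -1.0], [0.994, -0.108, 0.004], [-0.108, -0.994, 0.009]]
turn deg(tool) [-0.01  0.5  -0.21] shift before turn mm [ 0.5 -0.5 -4.9] after turn [ 0.5 -0.5 -4.9]
wedge origin now in rack [-19.5, -38.9, 20.5]
```

Call:
arm_command:
  plan:
    - [[0, 0, -0.003, 0, 0.4, 0, 0.01], [0, 0, -0.004, 0, 0, 0, 0.01], [0, 0, -0.004, 0, 0, 0, 0.01]]
  squeeze: 90

```text
t: 36.6
tool_pos: [0.6127, -0.0652, 0.0164]
tool_rot: [1.275, 1.141, -1.297]
contact_force: [-3.8, -15.7, 2.0]
opening: 0.0217
```

```bash
python3 lk.py -20 -34 20
```

```text
t 36.6 F [ -3.8 -15.7   2. ] open 0.0217 at [ 0.6127 -0.0652  0.0164] ax [[-0.0, -0.019, -1.0], [0.994, -0.109, 0.002], [-0.109, -0.994, 0.019]]
turn deg(tool) [-0.07  1.09 -0.12] shift before turn mm [ 1.3 -0.4 -3.2] after turn [ 1.4 -0.4 -3.2]
wedge origin now in rack [-19.6, -37.2, 21.4]
```

Call:
arm_command:
  plan:
    - [[0.001, 0, -0.004, 0, 1, 0, 0.01], [0.001, 0, -0.006, 0, 0.5, 0, 0.01], [0.0, 0, -0.006, 0, 0, 0, 0.01]]

```text
t: 36.85
tool_pos: [0.6127, -0.0641, 0.0162]
tool_rot: [1.275, 1.142, -1.301]
contact_force: [-5.3, -20.7, 3.4]
opening: 0.0218
```

```bash
python3 lk.py -20 -34 20
```

```text
t 36.85 F [ -5.3 -20.7   3.4] open 0.0218 at [ 0.6127 -0.0641  0.0162] ax [[-0.003, -0.019, -1.0], [0.994, -0.111, -0.001], [-0.111, -0.994, 0.019]]
turn deg(tool) [-0.17  1.1   0.04] shift before turn mm [ 1.1 -0.3 -2.1] after turn [ 1.2 -0.3 -2.1]
wedge origin now in rack [-19.7, -36.1, 21.2]
```

Call:
arm_command:
  plan:
    - [[0, 0, 0, 0, 0, 0, 0.03], [0, 0, 0, 0, 0, 0, 0.04], [0, 0, 0, 0, 0, 0, 0.04], [0, 0, 0, 0, 0, 0, 0.04], [-0.01, 0, 0.001, 0, 0, 0, 0.04], [-0.02, 0, 0.003, 0, 0, 0, 0.04], [-0.03, 0, 0.01, 0, 0, 0, 0.04], [-0.03, 0, 0.02, 0, 0, 0, 0.04], [-0.02, 0, 0.02, 0, 0, 0, 0.0], [0, 0, 0, 0, 0, 0, 0.0], [0, 0, 0, 0, 0, 0, 0.0], [0, 0, 0, 0, 0, 0, 0.0]]

```text
t: 37.85
tool_pos: [0.6064, -0.1139, 0.1341]
tool_rot: [1.276, 1.148, -1.297]
contact_force: [-0.4, 0.1, 0.2]
opening: 0.0
```

```bash
cat > chk.py <<'E'
from rack import *
o,ex,ey=rk((.64,.0045))
def box(K,T,P): q=proj(K,T,P); return q.min(0).round().tolist()+q.max(0).round().tolist()
W=[(x,y,z) for x,y in((-66,-11.8),(-66,11.8),(66,-11.8),(66,3.2)) for z in(0,40)]
for c in("wrist","scene","side"):
    K,T,im=shot(c,c+"_end")
    tb=[o+x*ex+y*ey+z*Z for x in(-.008,0) for y in(-.033,.033) for z in(.02,.092)]
    wb=[o+(-.0198-w[1]/1e3)*ex+(-.034+w[0]/1e3)*ey+(.02+w[2]/1e3)*Z for w in W]
    print(c,"exp tile",box(K,T,tb),"exp wedge at lock",box(K,T,wb))
    for n in("tile","wedge"):
        for d in cut_out(c,n)[:3]:
            ys,xs=np.where(d["mask"]); print(" mask",n,round(d["conf"],2),xs.min(),ys.min(),xs.max(),ys.max())
        for d in mark_of(c,n)[:3]:
            w=T[:3,:3]@np.array(d["at"])+T[:3,3]-o
            if abs(w@ex)<.1: print(" mark",n,round(d["conf"],2),"rack mm",[round(float(v)*1000,1) for v in(w@ex,w@ey,w[2])])
E
python3 chk.py; python3 lk.py -20 -34 20
```

```text
wrist exp tile [336.0, -71.0, 364.0, 92.0] exp wedge at lock [299.0, -44.0, 342.0, 205.0]
 mask tile 0.85 341 0 364 87
 mark tile 0.96 rack mm [-1.7, 5.5, 49.4]
 mask wedge 0.96 299 0 343 206
 mask wedge 0.63 0 222 192 342
 mark wedge 0.76 rack mm [-23.8, -35.9, 17.3]
scene exp tile [282.0, 249.0, 315.0, 293.0] exp wedge at lock [257.0, 247.0, 319.0, 291.0]
 mask tile 0.86 285 251 315 288
 mask tile 0.46 247 246 332 304
 mark tile 0.6 rack mm [0.4, 2.4, 48.1]
 mask wedge 0.95 363 208 419 238
 mask wedge 0.94 251 205 306 234
 mask wedge 0.91 257 247 319 287
 mark wedge 0.86 rack mm [-15.4, -35.3, 24.5]
side exp tile [251.0, 215.0, 282.0, 258.0] exp wedge at lock [256.0, 214.0, 314.0, 262.0]
 mask tile 0.85 252 218 279 259
 mask tile 0.71 408 182 449 232
 mask tile 0.23 243 211 322 280
 mark tile 0.76 rack mm [0.5, 5.8, 47.0]
 mask wedge 0.7 257 215 313 261
 mask wedge 0.69 289 410 311 479
 mask wedge 0.63 381 228 410 288
 mark wedge 0.82 rack mm [-19.7, -34.4, 20.3]
t 38.6 F [-0.3  0.2 -0.4] open -0.0001 at [ 0.6059 -0.1143  0.1334] ax [[-0.005, -0.014, -1.0], [0.994, -0.108, -0.004], [-0.108, -0.994, 0.015]]
turn deg(tool) [0.02 0.86 0.21] shift before turn mm [117.6   1.5 -54.5] after turn [118.4   1.  -52.7]
wedge origin now in rack [-21.0, -86.7, 138.4]
```

Every mask box matches the "wedge at lock" prediction to about 1 px. I'll follow with one push on the tail end using closed fingers, to make sure it's tight.

Call:
arm_command:
  plan:
    - [[0, 0.001, 0.02, 0, 0.8, 0.2, 0.0], [0, 0, 0.018, 0, 0, 0, 0.0], [0, 0, 0.012, 0, 0, 0, 0.0], [0, 0, 0, 0, 0, 0, 0.0], [0.025, 0, 0, 0, 0, 0, 0.0], [0.03, 0, 0, 0, 0, 0, 0.0], [0.025, 0, 0, 0, 0, 0, 0.0], [0.015, 0, 0, 0, 0, 0, 0.0], [0, 0, 0, 0, 0, 0, 0.0], [0, 0, 0, 0, 0, 0, 0.0]]

```text
t: 39.43
tool_pos: [0.6049, -0.1646, 0.0392]
tool_rot: [1.292, 1.15, -1.283]
contact_force: [0.7, 0.6, 1.2]
opening: 0.0002
```

```bash
python3 lk.py -20 -85 27
```

```text
t 39.43 F [0.7 0.6 1.2] open 0.0002 at [ 0.6049 -0.1646  0.0392] ax [[0.007, -0.001, -1.0], [0.994, -0.108, 0.007], [-0.108, -0.994, -0.0]]
turn deg(tool) [ 0.01 -0.01 -0.43] shift before turn mm [ 17.1  -3.4 -51.9] after turn [ 17.2  -3.3 -51.9]
wedge origin now in rack [-16.7, -136.9, 44.2]
```

Call:
arm_command:
  plan:
    - [[0.008, -0.002, 0, 0, 0, -0.4, 0.0], [0.007, -0.001, -0.01, 0, 0, 0, 0.0], [0, 0, -0.015, 0, 0, 0, 0.0], [0, 0, -0.015, 0, 0, 0, 0.0], [0, 0, -0.005, 0, 0, 0, 0.0], [0, 0, 0, 0, 0, 0, 0.0], [0, 0, 0, 0, 0, 0, 0.0]]

```text
t: 40.02
tool_pos: [0.6106, -0.114, 0.0286]
tool_rot: [1.29, 1.15, -1.282]
contact_force: [0.4, -0.3, -0.2]
opening: 0.0001
```

```bash
python3 lk.py -20 -76 27
```

```text
t 40.02 F [ 0.4 -0.3 -0.2] open 0.0001 at [ 0.6106 -0.114   0.0286] ax [[0.008, -0.001, -1.0], [0.994, -0.106, 0.008], [-0.106, -0.994, 0.001]]
turn deg(tool) [ 0.09  0.03 -0.47] shift before turn mm [  6.6  -3.6 -10. ] after turn [  6.6  -3.6 -10. ]
wedge origin now in rack [-16.4, -86.0, 33.6]
```

Call:
arm_command:
  plan:
    - [[0.002, -0.0035, -0.004, 0, 0, -0.4, 0.0], [0, 0, -0.004, 0, 0, 0, 0.0], [0, 0, -0.005, 0, 0, 0, 0.0], [0, 0, -0.005, 0, 0, 0, 0.0]]

```text
t: 40.35
tool_pos: [0.6092, -0.1035, 0.0284]
tool_rot: [1.273, 1.142, -1.293]
contact_force: [-3.8, -22.4, -1.8]
opening: -0.0002
```

```bash
python3 lk.py -20 -76 27
```

```text
t 40.35 F [ -3.8 -22.4  -1.8] open -0.0002 at [ 0.6092 -0.1035  0.0284] ax [[0.002, -0.019, -1.0], [0.994, -0.105, 0.004], [-0.105, -0.994, 0.019]]
turn deg(tool) [ 0.18  1.08 -0.2 ] shift before turn mm [ 6.4 -1.1  0.2] after turn [ 6.4 -1.1  0.3]
wedge origin now in rack [-18.9, -75.7, 33.4]
```

The tail end took 22 N of push at exactly the expected spot, so the wedge is tight. Backing off.

Call:
arm_command:
  plan:
    - [[0, 0, 0.01, 0, 0, 0, 0.0], [0, 0, 0.02, 0, 0, 0, 0.0], [-0.01, 0, 0.02, 0, 0, 0, 0.0], [-0.03, 0, 0.01, 0, 0, 0, 0.0], [-0.03, 0, 0, 0, 0, 0, 0.0], [-0.03, 0, 0, 0, 0, 0, 0.0], [-0.03, 0, 0, 0, 0, 0, 0.0], [0, 0, 0, 0, 0, 0, 0.0], [0, 0, 0, 0, 0, 0, 0.0]]

```text
t: 41.1
tool_pos: [0.5998, -0.1661, 0.1626]
tool_rot: [1.275, 1.144, -1.301]
contact_force: [-0.5, -0.0, -1.2]
opening: -0.0001
```

```bash
python3 chk.py; python3 lk.py -20 -76 27
```

```text
wrist exp tile [337.0, -186.0, 363.0, 10.0] exp wedge at lock [301.0, -143.0, 342.0, 115.0]
 mask tile 0.52 341 0 350 8
 mask tile 0.26 273 0 386 123
 mask wedge 0.79 301 0 340 113
 mask wedge 0.65 13 152 198 266
 mark wedge 0.57 rack mm [-21.6, -34.6, 21.7]
scene exp tile [282.0, 249.0, 315.0, 293.0] exp wedge at lock [257.0, 247.0, 319.0, 291.0]
 mask tile 0.71 285 251 315 289
 mark tile 0.67 rack mm [-0.2, 1.7, 47.0]
 mask wedge 0.86 251 205 306 234
 mask wedge 0.66 363 208 418 237
 mask wedge 0.66 451 215 506 247
 mark wedge 0.76 rack mm [-15.1, -32.7, 20.9]
side exp tile [251.0, 215.0, 282.0, 258.0] exp wedge at lock [256.0, 214.0, 314.0, 262.0]
 mask tile 0.85 250 217 279 261
 mark tile 0.6 rack mm [1.4, 3.0, 48.9]
 mask wedge 0.95 381 228 409 288
 mask wedge 0.82 344 320 366 397
 mask wedge 0.72 255 216 313 261
 mark wedge 0.68 rack mm [-18.7, -35.7, 19.1]
t 41.85 F [ 0.6 -1.1  0.3] open -0.0001 at [ 0.5994 -0.1656  0.1612] ax [[-0.006, -0.017, -1.0], [0.994, -0.11, -0.005], [-0.11, -0.994, 0.018]]
turn deg(tool) [-0.11  1.01  0.26] shift before turn mm [138.1   2.5 -65. ] after turn [139.2   2.  -62.5]
wedge origin now in rack [-22.0, -138.5, 166.2]
```

All the checks agree, so I'm handing in.

```bash
python3 -c "
from station import finish_job; print(finish_job())"
```

```text
the job is handed in; nothing more can be done
None
```

The job is handed in at about 42 s of the 72 s allowed. The tile stands upright in the rack with the wedge driven tight against it. `finish_job` gives no verdict, so I have only my own checks to go on.

- **Tile on the rest:** I leaned it on the slope and let go. Its outline matched the predicted position to about 2 px.
- **Tile in the rack:** I took it by its top edge, set it in the groove tilted 12° and straightened it until the posts stopped it, then let go. Just afterwards its outline agreed with the predicted seat to a few pixels in the wrist and side cameras. It came out narrower in the scene camera.
- **Wedge:** I drove it in to about 21 N while gripping it. After letting go, I gave one 22 N push on its tail end with closed fingers. That contact put the wedge within about 1 mm of `rack_lock`.
- **End state:** Outlines in the last pictures agree with the predicted tile and wedge positions to about 3 px. In the last scene view only the look-alike wedges were reported, not the real one. The gripper was about 0.14 m clear with no contact force.

**What went wrong or was uncertain**
- The first grasp closed above the tile without touching it, because the open finger tips stand about 25 mm further back than the stated TCP. I went lower and took it on the second try.
- The network marks for the tile scatter by 2–6 mm, which is within their noise.
- I did not measure the wedge's pressing force after letting go.
- I did not re-measure the listed bystanders at the end. No move was aimed at or near them, and no unexpected contact force showed in the readings.

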